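# Swap two circuit boards between their mounting bases and cover them

### The arm

A 6-joint arm with a two-finger parallel gripper is mounted at the origin on a cart in front of the work surface, level with it; the furniture and walls round the work are solid. World frame = base frame: x ahead of the robot, y to its left, z up, the work surface at z = 0. Lengths are in m, angles in rad, forces in N, time in s.
With the tool pointing down it reaches from about 0.425 to 0.95 m from the base axis. Payload 3.5 kg.
Tool frame: the origin (TCP) lies between the finger pads; the fingertips stand 22 mm ahead of it and the grasp point (between the pads) lies 3 mm ahead of it (ctrl.nose_length is the z of the fingertips in the tool frame, in m); z points along the fingers, y is the line along which they close (so a half turn about z gives the same grasp; the last joint's range is limited). The gripper opens to 85 mm and grips with 20 to 120 N. Pads are 22 mm wide; open, the fingers measure 114 mm over their backs; the gripper's body (76 mm by 85 mm) begins 54 mm behind the grasp point. The pads swing forward as they close: fully open they stand 13 mm farther back than shut.
Start: joints at [1.186, 0.286, 1.577, -0, 1.279, -0.15], TCP at [0.157, 0.656, 0.253] pointing down, gripper open.
Joint ranges: [-2.77, 2.77], [-0.9, 2.22], [0.21, 2.48], [-1.53, 4.67], [0.24, 2.81], [-2.84, 2.84]. Speed limits (rad/s): [2.79, 2.79, 3.14, 3.14, 3.14, 3.14].

### API

Orientations are given as a unit quaternion [x, y, z, w].
In Python, from plant import ctrl gives the robot as it stands. The module is installed in compiled form; this text tells all that it offers.
- The arm moves only by the tool send_rows, never from a script. Its argument "rows" is text: rows parted by semicolons, each of 7 numbers parted by spaces: the turn, a rotation vector about the tool's x, y, z in shares of 180 degrees (1.0 is 180 degrees), then the shift along the tool's x, y, z in normalised numbers (1 is 600 mm), then the opening, from -1 (shut) to 1 (fully open). A call has 1 to 8 rows; each row is the pose to reach, as a shift and turn from the pose commanded when the call began, along the tool's axes at that moment; what a row does not reach only later rows make up. A row lasts 1/8 s, in which the tool goes at most 62.5 mm and 10.7 degrees, less where a joint would pass 70% of its speed; a pose out of reach is approached as far as the arm can. A shift or turn number past 1, either way, is cut back to 1. A call with a gripper value outside its range is refused whole. The fingers move at their own pace and stop on an object; "grip_force" is the grip in N (left out, the last holds). Time passes only in rows, so rows that repeat a pose let the fingers close. It gives the time, the measured TCP pose, the force, the opening and the grip force at its end, in the units of the state.
- ctrl.get_state(): the state, without advancing time (a new reading comes with each control period).
- ctrl.read_camera(name): name is "scene" or "side" or "wrist"; returns a dict with "color" (384x512x3 uint8, red, green, blue), "fx", "fy", "cx", "cy" (pixels), "extrinsics" (4x4, takes a point from world to camera coordinates). Camera axes: x right, y down, z forward; pixel columns grow to the right and rows downward; lengths in m; the calibration is good to about 2 mm. A picture is of the moment at which its call begins. There is no depth.
- ctrl.sign_off(): hands the job in; it is judged then, once.
Trained networks look in a picture, given as the dict that the camera call returned (one of the last four; its "shot" number tells which), for a name from the list of things; names that differ only in an ending like _2 or _b are one class to them, and where a whole thing is asked for, a point or a joint stands for the part that bears it (a point fixed in the world has none). Each returns a list of dicts, best first, with "p" (0 to 1); they miss things now and then, are a little off and sometimes report something else, mostly with a low value. They report only what shows in the picture. A call takes as long as a camera call.
- ctrl.look_for(picture, target): "position" ([x, y, z] in m, in the coordinates of the camera as it stood for that picture, good to about 4 mm: the middle of the surface that is visible of it).
The state is a dict: "time": time; "qpos": joint angles; "dq": joint speeds; "joint_efforts": joint torques, N m; "eef_pos": TCP position; "tcp_rot": TCP orientation; "contact_force": force on the tool from outside, world axes, zero at the start; "wrist_torque": the same for the moment, N m; "opening": opening from 0.0 (shut) to 1.0 (fully open); "finger_force": force on a finger pad.
Only numpy, scipy, OpenCV 4.12 (cv2) and the standard library are available. Lean on these libraries where they do the work, as an engineer would, in place of code of your own. Each camera call takes 0.05 s, during which the arm holds its last target. There are 200 camera calls.

### The job

The two circuit boards were mounted on each other's base: swap them, setting one down on the cork mat (or another clear patch of bench) meanwhile, so that the power board with the two round capacitors sits on the finned base and the logic board with the flat square chip on the flat base, each fully down over its four posts. Then close each stack: the slotted cover over the power board, the plain cover over the logic board, fully down over the same posts. Keep the boards upright throughout, and let go of everything at the end.

Things in the scene. Friction and masses are not known exactly. Their poses are not given: they have to be found in the camera images.
- finned_base: Grey metal base 140 x 76 mm with a row of upright fins (to z 24 mm) at each short end. Holds the logic board at first. Four posts at x +/-38, y +/-18 mm: 16 mm thick up to a shoulder at z 30, then pin 8 mm thick, cone tip at z 70. On it a board's origin seats at z 20, a cover's (upon the board) at z 43. Half turns alike. Fixed. Origin: centre of underside, x long axis, z up.
- flat_base: Flat grey sheet base 114 x 76 mm, no fins, an ear with a screw at each short end. Holds the power board at first. Four posts at x +/-38, y +/-18 mm: 16 mm thick up to a shoulder at z 30, then pin 8 mm thick, cone tip at z 70. On it a board's origin seats at z 20, a cover's (upon the board) at z 43. Half turns alike. Fixed. Origin: centre of underside, x long axis, z up.
- mat: Cork mat, 130 x 90 mm, 3 mm thick, fixed flat on the bench and empty: room to set one board down. Origin: centre of the underside, x long axis; top at z 3 mm. (Keep clear: tools hang in a rack along the back wall, x 0.72 and beyond, above z 0.07: carry across with the arm drawn in; tall drill press at the left, y 0.45 and beyond; vice in front, to z 0.18.)
- power_board: Circuit board with two fat round dark capacitors beside a dark finned heat sink; 64 x 110 mm. Channel: long sides are vertical faces z 0 to 15, y +/-32 mm (grip at their middle from above); plate with four 12 mm through holes at x +/-38, y +/-18; end walls rise to z 33. About 0.2 kg. Half turns alike. Origin: centre of underside, x long axis, z up.
- logic_board: Circuit board with one flat square black chip between two pin rows; 64 x 110 mm. Channel: long sides are vertical faces z 0 to 15, y +/-32 mm (grip at their middle from above); plate with four 12 mm through holes at x +/-38, y +/-18; end walls rise to z 33. About 0.2 kg. Half turns alike. Origin: centre of underside, x long axis, z up.
- slotted_cover: Aluminium cover with five slots across its top, 64 x 110 x 14 mm, about 0.12 kg. Long sides are vertical faces z 0 to 14, y +/-32 mm (grip at their middle from above); four 12 mm through holes at x +/-38, y +/-18. Starts on the bench, right way up. Half turns alike. Origin: centre of underside, x long axis, z up.
- plain_cover: Aluminium cover with a plain top without slots, 64 x 110 x 14 mm, about 0.12 kg. Long sides are vertical faces z 0 to 14, y +/-32 mm (grip at their middle from above); four 12 mm through holes at x +/-38, y +/-18. Starts on the bench, right way up. Half turns alike. Origin: centre of underside, x long axis, z up.

How it is judged:
By the outcome, as a careful person would: the job done as asked, in the order asked, and still so for the second after the job is handed in, with the robot touching nothing.
It also fails if it takes over 141 s, if anything falls off the work surface, if the arm or the gripper's body presses on something with over 40 N, if the wrist force passes 120 N, or if a joint passes its speed limit or range.

## Working session

There is one attempt and no reset: what is moved stays moved. The work goes in short steps, Python scripts to look and compute and a tool call to move; the robot and the scene stay as the last step left them, time stands still between calls to the robot, and variables do not carry over. Pictures are saved under pics/ and viewed, at most 14 in all, crops included, and the job is handed in when it is done.

Besides the shell and the picture viewer there is one more tool, called as name(argument=value, ...) on one line, values as JSON. send_rows: Moves the arm, as the interface text tells. Its arguments: {"type":"object","properties":{"rows":{"type":"string"},"grip_force":{"type":"number"}},"required":["rows"]}

```bash
mkdir -p pics; cat > h.py <<'E'
import numpy as np, cv2
from plant import ctrl
from scipy.spatial.transform import Rotation as R
def pic(cam,name=None):
    p=ctrl.read_camera(cam)
    if name: cv2.imwrite(f'pics/{name}.png',p['color'][:,:,::-1])
    return p
def look(p,names):
    E=np.linalg.inv(p['extrinsics'])
    for n in names:
        for d in ctrl.look_for(p,n)[:2]:
            w=E[:3,:3]@np.array(d['position'])+E[:3,3]
            print(n,round(d['p'],2),w.round(3))
def px2w(p,u,v,z):
    E=np.linalg.inv(p['extrinsics']); r=E[:3,:3]@np.array([(u-p['cx'])/p['fx'],(v-p['cy'])/p['fy'],1]); o=E[:3,3]
    return o+r*(z-o[2])/r[2]
def w2px(p,X):
    X=np.atleast_2d(X); c=X@p['extrinsics'][:3,:3].T+p['extrinsics'][:3,3]
    return np.c_[c[:,0]/c[:,2]*p['fx']+p['cx'],c[:,1]/c[:,2]*p['fy']+p['cy']]
ALL=['finned_base','flat_base','mat','power_board','logic_board','slotted_cover','plain_cover']
E
python3 - <<'E'
from h import *
s=ctrl.get_state(); print(s['eef_pos'],s['tcp_rot'],s['time'],ctrl.nose_length)
for c in ['scene','side','wrist']:
    p=pic(c,c+'0'); print(c,np.linalg.inv(p['extrinsics']).round(3).tolist(),p['fx']); look(p,ALL)
a=[cv2.imread(f'pics/{c}0.png') for c in ['scene','side']]
E
```

```text
[0.15677271 0.65592307 0.25192782] [ 1.17111514e-01  9.93118064e-01 -1.14151404e-03 -3.17102631e-04] 0.0 0.022
scene [[0.489, -0.613, 0.62, -0.169], [-0.872, -0.357, 0.335, -0.389], [0.016, -0.705, -0.709, 0.837], [0.0, 0.0, 0.0, 1.0]] 472.82943617905227
finned_base 0.95 [ 0.552 -0.263  0.013]
flat_base 0.84 [0.397 0.263 0.005]
mat 0.72 [0.611 0.014 0.005]
mat 0.18 [ 0.598 -0.245  0.04 ]
power_board 0.72 [0.431 0.27  0.034]
logic_board 0.79 [ 0.599 -0.247  0.039]
slotted_cover 0.95 [0.58  0.26  0.014]
plain_cover 0.65 [ 0.431 -0.295  0.011]
side [[0.946, -0.216, 0.24, 0.264], [-0.323, -0.635, 0.702, -0.726], [0.001, -0.742, -0.671, 0.726], [0.0, 0.0, 0.0, 1.0]] 362.0877530894071
finned_base 0.77 [ 0.565 -0.269  0.01 ]
finned_base 0.7 [0.612 0.009 0.002]
flat_base 0.87 [0.433 0.26  0.005]
mat 0.93 [0.612 0.009 0.002]
power_board 0.79 [0.437 0.267 0.033]
logic_board 0.82 [ 0.597 -0.255  0.034]
slotted_cover 0.7 [0.59  0.255 0.016]
plain_cover 0.81 [ 0.432 -0.295  0.011]
plain_cover 0.36 [0.434 0.259 0.005]
wrist [[0.233, 0.929, 0.288, 0.084], [0.972, -0.223, -0.069, 0.673], [0.0, 0.296, -0.955, 0.373], [0.0, 0.0, 0.0, 1.0]] 327.2873664735557
```

View pics/scene0.png

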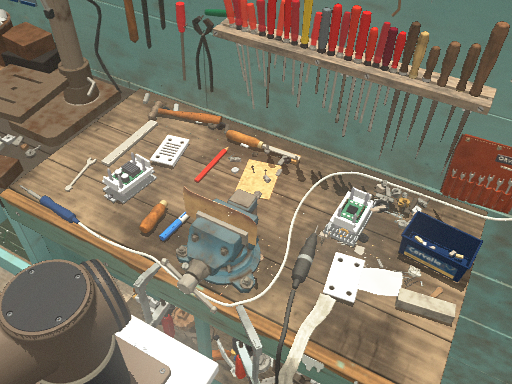

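View pics/side0.png

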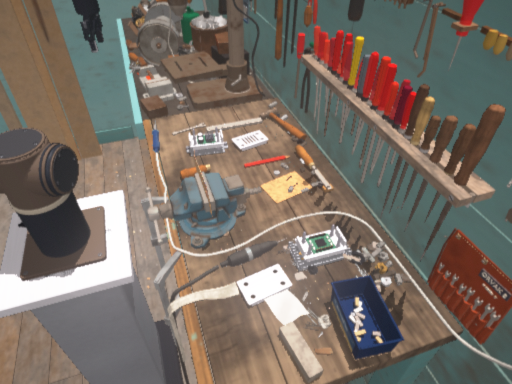

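The scene view shows the power board on the flat base (~128,178), slotted cover (~170,150), mat (~258,178), the logic board on the finned base (~350,215) and the plain cover (~343,277). The vice sits between them (~225,240). Next I'll look from close up with the wrist camera.

The manual's scale: shifts go in shares of 600 mm and turns go in shares of 180 degrees. Converting my numbers, -350 mm / 600 = -0.5833, -313 mm / 600 = -0.5217.

send_rows(rows="0 0 0 -0.5833 -0.5217 0.0667 1;0 0 0 -0.5833 -0.5217 0.0667 1;0 0 0 -0.5833 -0.5217 0.0667 1;0 0 0 -0.5833 -0.5217 0.0667 1;0 0 0 -0.5833 -0.5217 0.0667 1;0 0 0 -0.5833 -0.5217 0.0667 1;0 0 0 -0.5833 -0.5217 0.0667 1;0 0 0 -0.5833 -0.5217 0.0667 1")

```text
time: 2.2
eef_pos: [0.4259, 0.2683, 0.2134]
tcp_rot: [0.118, 0.993, 0.0, 0.0]
contact_force: [0.3, 0.1, 0.2]
opening: 0.999
finger_force: 0.0
```

```bash
python3 - <<'E'
from h import *
s=ctrl.get_state(); print(s['eef_pos'],s['tcp_rot'],s['time'],s['contact_force'])
p=pic('wrist','w1'); look(p,ALL)
cv2.imwrite('pics/w1.png',cv2.resize(p['color'][:,:,::-1],(800,600),interpolation=cv2.INTER_CUBIC))
np.savez('w1.npz',**{k:p[k] for k in ['color','fx','fy','cx','cy','extrinsics']})
E
```

```text
[0.42589765 0.26826342 0.21341493] [1.18438181e-01 9.92961369e-01 5.21149505e-06 3.42962645e-04] 2.2 [0.2749203  0.05472145 0.22147551]
flat_base 0.93 [0.398 0.282 0.007]
power_board 0.61 [0.436 0.283 0.038]
slotted_cover 0.97 [0.585 0.271 0.014]
```

View pics/w1.png

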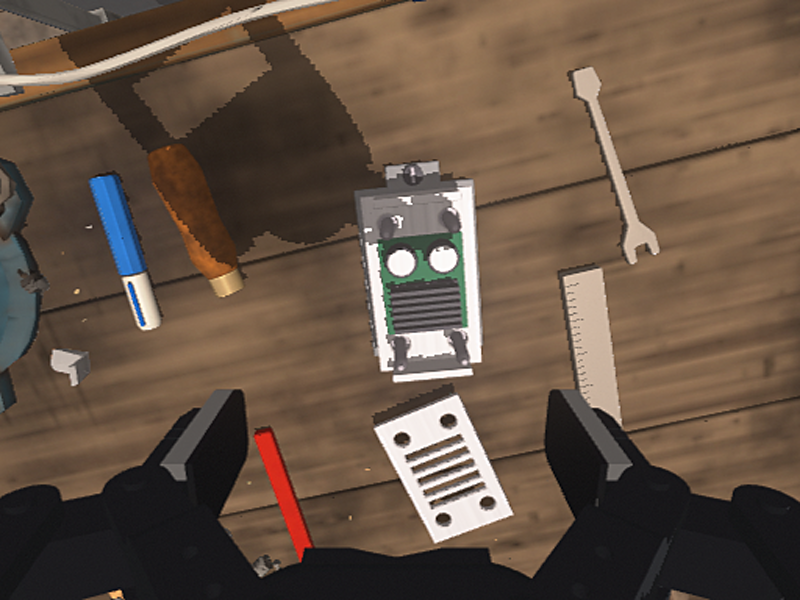

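The wrist view shows the power board on the flat base at (415,275), the slotted cover at (445,470), and nothing in the way. I'll enlarge the board to pick its corner and pin pixels.

```bash
python3 - <<'E'
from h import *
p=dict(np.load('w1.npz'))
c=p['color'][95:355,220:340,::-1]
a=cv2.resize(c[:150],None,fx=4,fy=4,interpolation=cv2.INTER_CUBIC)
for i in range(0,120,20): cv2.putText(a,str(220+i),(i*4,10),0,.35,(0,0,255),1); cv2.line(a,(i*4,0),(i*4,600),(0,0,255),1) if 0 else cv2.line(a,(i*4,12),(i*4,18),(0,0,255),1)
for i in range(0,150,20): cv2.putText(a,str(95+i),(0,i*4+4),0,.35,(0,0,255),1)
cv2.imwrite('pics/z1.png',a)
# cover corners/holes
def fit(pts,obj,z):
    W=np.array([px2w(p,u/1.5625,v/1.5625,z)[:2] for u,v in pts]); O=np.array(obj)
    A=W-W.mean(0);B=O-O.mean(0);H=(B.T@A);th=np.arctan2(H[0,1]-H[1,0],H[0,0]+H[1,1]);r=np.array([[np.cos(th),-np.sin(th)],[np.sin(th),np.cos(th)]])
    t=W.mean(0)-r@O.mean(0); print(t.round(4),np.degrees(th).round(2),((O@r.T+t-W)*1e3).round(1).tolist())
fit([(374,425),(455,392),(513,514),(436,542)],[(-.055,-.032),(-.055,.032),(.055,.032),(.055,-.032)],.014)
fit([(402,439),(448,421),(443,519),(488,503)],[(-.038,-.018),(-.038,.018),(.038,-.018),(.038,.018)],.014)
E
```

```text
[0.5843 0.2664] 10.98 [[1.0, -0.8], [0.7, 1.2], [-1.1, 0.4], [-0.5, -0.8]]
[0.585  0.2665] 10.79 [[0.0, -0.2], [-0.2, 0.3], [0.4, 0.0], [-0.2, -0.2]]
```

View pics/z1.png

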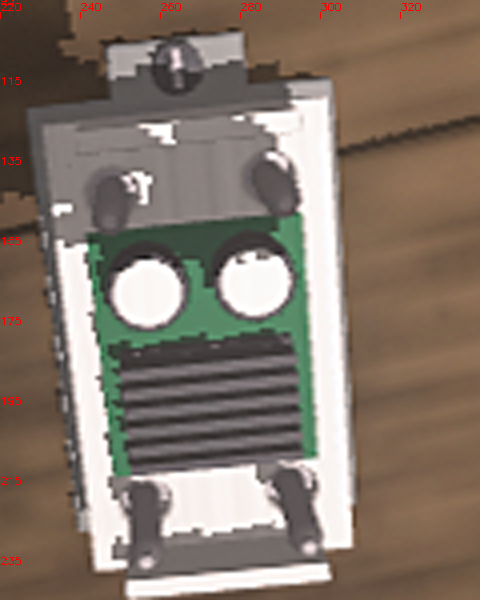

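```bash
cat >> h.py <<'E'
def fit(p,pts,obj,z):
    z=np.broadcast_to(z,(len(pts),)); W=np.array([px2w(p,u,v,zz)[:2] for (u,v),zz in zip(pts,z)]); O=np.array(obj)
    A=W-W.mean(0);B=O-O.mean(0);H=(B.T@A);th=np.arctan2(H[0,1]-H[1,0],H[0,0]+H[1,1]);r=np.array([[np.cos(th),-np.sin(th)],[np.sin(th),np.cos(th)]])
    t=W.mean(0)-r@O.mean(0); print(t.round(4),np.degrees(th).round(2),((O@r.T+t-W)*1e3).round(1).tolist()); return t,th
H4=[(-.038,-.018),(-.038,.018),(.038,-.018),(.038,.018)]
C4=[(-.055,-.032),(-.055,.032),(.055,-.032),(.055,.032)]
def go(x,y,z,th):
    "rows delta to TCP x,y,z with tool x axis at yaw th(deg) or th+180 (tool down)"
    s=ctrl.get_state(); T=R.from_quat(s['tcp_rot']); d=T.inv().apply(np.array([x,y,z])-s['eef_pos'])*1e3
    c=np.degrees(np.arctan2(*T.as_matrix()[1::-1,0])); dy=(th-c+90)%180-90
    xd=np.radians(c+dy); G=R.from_matrix(np.array([[np.cos(xd),np.sin(xd),0],[np.sin(xd),-np.cos(xd),0],[0,0,-1]]).T)
    G=R.from_matrix(np.c_[[np.cos(xd),np.sin(xd),0],[np.sin(xd),-np.cos(xd),0],[0,0,-1]])
    print('rot',np.degrees((T.inv()*G).as_rotvec()).round(2),'shift',d.round(1),'yaw now',round(c,2),'q',s['qpos'][[0,5]].round(2))
E
python3 - <<'E'
from h import *
p=dict(np.load('w1.npz'))
q=lambda u,v:(u/4+220-.4,v/4+95-.4)
print('pins');fit(p,[q(112,220),q(281,205),q(146,563),q(310,548)],H4,.069)
print('lower');fit(p,[q(146,563),q(310,548)],H4[2:],.069)
print('wall top outer?');fit(p,[q(28,108),q(330,78),q(128,598),q(331,578)],C4,[.035,.035,.053,.053])
for z in (.02,.035,.053):
  print(z,[px2w(p,*q(*a),z)[:2].round(4).tolist() for a in [(28,108),(330,78),(95,570),(353,548),(128,598),(331,578),(62,240)]])
t=np.array([.4365,.281]);th=np.radians(7)
go(.4365,.281,.1,7)
print((p['cx'],p['cy']))
E
```

```text
pins
[0.4366 0.282 ] -7.72 [[0.2, -0.8], [-0.0, 0.9], [-0.0, -0.0], [-0.2, -0.1]]
lower
[0.4367 0.2822] -7.92 [[0.0, 0.1], [-0.0, -0.1]]
wall top outer?
[0.4339 0.2821] -7.42 [[2.1, 1.6], [0.9, -1.7], [-2.6, -7.9], [-0.5, 8.1]]
0.02 [[0.3741, 0.2544], [0.3841, 0.3246], [0.4928, 0.2407], [0.5026, 0.3074], [0.5027, 0.2472], [0.5096, 0.3002], [0.4063, 0.2543]]
0.035 [[0.3731, 0.2559], [0.3826, 0.3227], [0.4861, 0.2429], [0.4954, 0.3064], [0.4955, 0.249], [0.5021, 0.2995], [0.4037, 0.2558]]
0.053 [[0.3718, 0.2577], [0.3807, 0.3204], [0.478, 0.2454], [0.4867, 0.3051], [0.4868, 0.2512], [0.493, 0.2987], [0.4006, 0.2576]]
rot [ 2.000e-02  0.000e+00 -2.034e+01] shift [-10.1  11.9 113.5] yaw now 166.66 q [ 0.37 -0.97]
(array(253.19647939), array(191.57125581))
```

```bash
python3 - <<'E'
from h import *
go(.4366,.282,.044,-7.7)
p=pic('scene'); q=pic('side')
for n,p in (('scene',p),('side',q)):
    hsv=cv2.cvtColor(p['color'],cv2.COLOR_RGB2HSV); u,v=w2px(p,[.612,.01,.003])[0].astype(int); print(u,v,hsv[v,u],hsv[v-3,u-8])
    m=cv2.inRange(hsv,(18,80,120),(32,255,255)); M=np.zeros_like(m); M[v-40:v+40,u-40:u+40]=m[v-40:v+40,u-40:u+40]
    k,l,st,_=cv2.connectedComponentsWithStats(M); i=1+st[1:,4].argmax(); c=np.argwhere(l==i)[:,::-1]
    W=np.array([px2w(p,a,b,.003)[:2] for a,b in c]).astype(np.float32); print(st[i],cv2.minAreaRect(W*1000))
E
```

```text
rot [ 0.02  0.   -5.64] shift [ -9.9  12.9 169.5] yaw now 166.66 q [ 0.37 -0.97]
257 178 [ 19 118 247] [ 23  99 254]
[236 159  45  40 986] ((613.6734008789062, 10.178821563720703), (128.55184936523438, 88.38719940185547), 13.406638145446777)
284 186 [ 21 107 251] [ 21 104 252]
[262 172  48  30 685] ((615.0254516601562, 9.171100616455078), (125.88951110839844, 87.40937805175781), 12.247132301330566)
```

To row units: 169 mm / 600 = 0.2817, 160 mm / 600 = 0.2667, -5.6 degrees / 180 = -0.0311.

send_rows(rows="0 0 -0.0311 -0.0167 0.0217 0.1 1;0 0 -0.0311 -0.0167 0.0217 0.1833 1;0 0 -0.0311 -0.0167 0.0217 0.2333 1;0 0 -0.0311 -0.0167 0.0217 0.2667 1;0 0 -0.0311 -0.0167 0.0217 0.2817 1;0 0 -0.0311 -0.0167 0.0217 0.2817 1", grip_force=60)

```text
time: 3.45
eef_pos: [0.437, 0.2812, 0.0441]
tcp_rot: [0.068, 0.998, -0.0, -0.0]
contact_force: [-0.5, -0.1, -0.6]
opening: 0.999
finger_force: 0.0
```

send_rows(rows="0 0 0 0 0 0 -1;0 0 0 0 0 0 -1;0 0 0 0 0 0 -1;0 0 0 0 0 0 -1;0 0 0 0 0 0 -1", grip_force=60)

```text
time: 4.08
eef_pos: [0.4387, 0.2817, 0.0463]
tcp_rot: [0.068, 0.998, 0.001, 0.002]
contact_force: [-0.8, 0.2, 7.0]
opening: 0.724
finger_force: 65.7
```

To row units: -205 mm / 600 = -0.3417, -195 mm / 600 = -0.325.

send_rows(rows="0 0 0 0 0 -0.02 -1;0 0 0 0 0 -0.05 -1;0 0 0 0 0 -0.1 -1;0 0 0 0 0 -0.1667 -1;0 0 0 0 0 -0.25 -1;0 0 0 0 0 -0.325 -1;0 0 0 0 0 -0.3417 -1")

```text
time: 4.95
eef_pos: [0.4388, 0.2814, 0.2543]
tcp_rot: [0.068, 0.998, 0.002, 0.004]
contact_force: [-0.6, 0.2, -2.3]
opening: 0.722
finger_force: 66.5
```

```bash
python3 - <<'E'
from h import *
go(.615,.0095,.25,13)
p=pic('wrist')
cv2.imwrite('pics/w2.png',cv2.resize(p['color'][:,:,::-1],(800,600),interpolation=cv2.INTER_CUBIC))
np.savez('w2.npz',**{k:p[k] for k in ['color','fx','fy','cx','cy','extrinsics']})
E
```

```text
rot [  0.14   0.46 -20.85] shift [-211.6 -245.3    5. ] yaw now 172.15 q [ 0.38 -1.06]
```

View pics/w2.png

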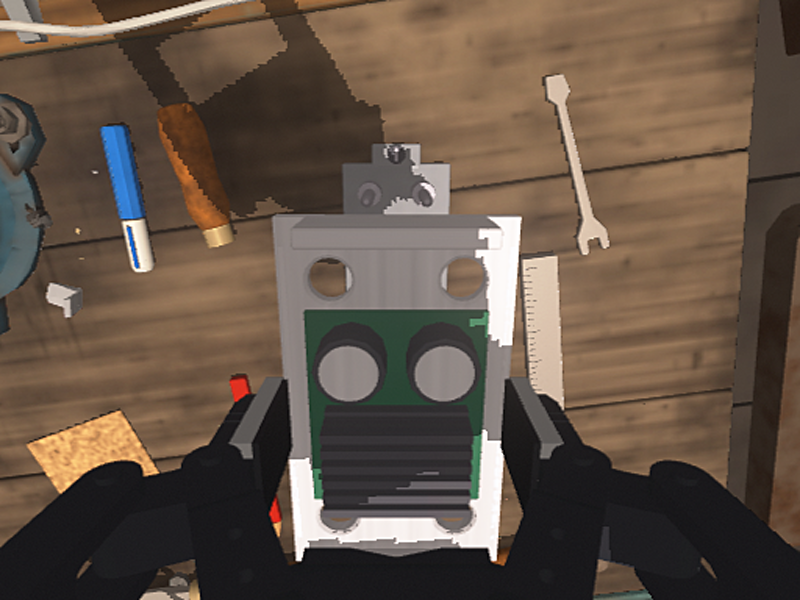

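The power board is held level between the pads. Its near holes show at (330,278) and (465,278), and the empty flat base is behind at (395,185). I'll work out the offset of the board in the hand.

```bash
cat >> h.py <<'E'
def inhand(p,pts,obj,ztool):
    "board pose in tool frame (xy mm, yaw deg) from pixels of points lying at tool z=ztool"
    s=ctrl.get_state(); T=R.from_quat(s['tcp_rot']).as_matrix(); M=np.eye(4); M[:3,:3]=T; M[:3,3]=s['eef_pos']
    E=np.linalg.inv(M)@np.linalg.inv(p['extrinsics']); W=[]
    for u,v in pts:
        r=E[:3,:3]@np.array([(u-p['cx'])/p['fx'],(v-p['cy'])/p['fy'],1]); o=E[:3,3]; W.append((o+r*(ztool-o[2])/r[2])[:2]*1e3)
    W=np.array(W); print(W.round(1).tolist(),'mean',W.mean(0).round(1),'yaw',np.degrees(np.arctan2(*(W[1]-W[0])[::-1])).round(2),'d',np.linalg.norm(W[1]-W[0]).round(1))
E
python3 - <<'E'
from h import *
p=dict(np.load('w2.npz')); q=lambda u,v:(u/1.5625-.2,v/1.5625-.2)
inhand(p,[q(330,278),q(465,278)],0,.013)
inhand(p,[q(320,365),q(320,365)],0,.026)
# walls ends, flat base post check
fit(p,[q(368,186),q(422,184)],H4[:2],[.069]*2)
E
```

```text
[[39.7, -18.2], [39.7, 18.1]] mean [39.7 -0.1] yaw 90.04 d 36.4
[[8.2, -24.2], [8.2, -24.2]] mean [  8.2 -24.2] yaw 0.0 d 0.0
[0.4274 0.2838] -5.82 [[-0.2, -2.2], [0.2, 2.2]]
```

To row units: -245 mm / 600 = -0.4083, -235 mm / 600 = -0.3917, -21 degrees / 180 = -0.1167.

send_rows(rows="0 0 -0.0167 -0.0333 -0.04 0 -1;0 0 -0.0333 -0.0867 -0.1017 0 -1;0 0 -0.05 -0.1417 -0.1633 0 -1;0 0 -0.0667 -0.195 -0.225 0 -1;0 0 -0.0833 -0.2483 -0.2867 0 -1;0 0 -0.1 -0.3 -0.3467 0 -1;0 0 -0.1111 -0.3367 -0.3917 0 -1;0 0 -0.1167 -0.3533 -0.4083 0.0083 -1")

```text
time: 6.0
eef_pos: [0.6136, 0.0076, 0.242]
tcp_rot: [-0.114, 0.994, 0.0, -0.002]
contact_force: [-0.0, -0.1, -0.8]
opening: 0.723
finger_force: 66.4
```

To row units: 212 mm / 600 = 0.3533, 205 mm / 600 = 0.3417.

send_rows(rows="0 0 0 0 0 0.0667 -1;0 0 0 0 0 0.15 -1;0 0 0 0 0 0.2333 -1;0 0 0 0 0 0.3 -1;0 0 0 0 0 0.3417 -1;0 0 0 0 0 0.3533 -1")

```text
time: 6.75
eef_pos: [0.6101, 0.0106, 0.0293]
tcp_rot: [-0.115, 0.993, 0.001, -0.005]
contact_force: [-9.1, 1.6, 14.8]
opening: 0.724
finger_force: 68.0
```

```bash
python3 - <<'E'
from h import *
go(.615,.0095,.028,13)
print(ctrl.get_state()['contact_force'])
p=pic('side','s2')
c=p['color'][130:250,220:370,::-1]
cv2.imwrite('pics/s2.png',cv2.resize(c,None,fx=4,fy=4,interpolation=cv2.INTER_CUBIC))
E
```

```text
rot [ 0.22 -0.57  0.2 ] shift [-4.5 -2.2  1.3] yaw now -166.8 q [-0.15 -1.95]
[-9.12305585  1.6240304  14.7784443 ]
```

View pics/s2.png

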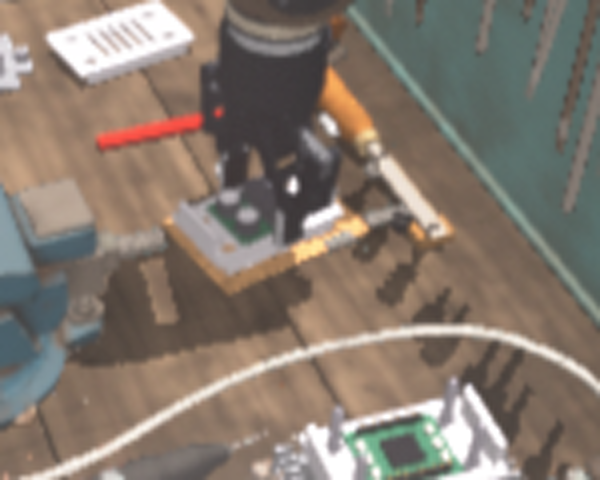

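The board is on the mat, with part of it pressing (15 N). I'll release it, rise and look at the logic-board side.

To row units: -200 mm / 600 = -0.3333, -140 mm / 600 = -0.2333.

send_rows(rows="0 0 0 0 0 0 1;0 0 0 0 0 0 1;0 0 0 0 0 0 1;0 0 0 0 0 0 1;0 0 0 0 0 -0.05 1;0 0 0 0 0 -0.1333 1;0 0 0 0 0 -0.2333 1;0 0 0 0 0 -0.3333 1")

```text
time: 7.8
eef_pos: [0.6135, 0.0093, 0.2341]
tcp_rot: [-0.114, 0.993, 0.0, -0.0]
contact_force: [0.9, -1.2, -0.7]
opening: 1.001
finger_force: 0.0
```

To row units: -255 mm / 600 = -0.425, 142 mm / 600 = 0.2367.

send_rows(rows="0 0 0 0.2367 -0.425 -0.0333 1;0 0 0 0.2367 -0.425 -0.0333 1;0 0 0 0.2367 -0.425 -0.0333 1;0 0 0 0.2367 -0.425 -0.0333 1;0 0 0 0.2367 -0.425 -0.0333 1;0 0 0 0.2367 -0.425 -0.0333 1;0 0 0 0.2367 -0.425 -0.0333 1")

```text
time: 8.68
eef_pos: [0.5336, -0.2709, 0.2522]
tcp_rot: [-0.114, 0.993, 0.0, 0.0]
contact_force: [0.1, 0.3, -0.5]
opening: 1.002
finger_force: 0.0
```

```bash
python3 - <<'E'
from h import *
s=ctrl.get_state(); print(s['eef_pos'],s['contact_force'])
p=pic('wrist'); look(p,ALL)
cv2.imwrite('pics/w3.png',cv2.resize(p['color'][:,:,::-1],(800,600),interpolation=cv2.INTER_CUBIC))
np.savez('w3.npz',**{k:p[k] for k in ['color','fx','fy','cx','cy','extrinsics']})
E
```

```text
[ 0.53356666 -0.27085917  0.25217299] [ 0.07150499  0.29120151 -0.482802  ]
finned_base 0.75 [ 0.55  -0.255  0.008]
mat 0.6 [ 0.583 -0.022  0.006]
power_board 0.96 [0.611 0.001 0.02 ]
logic_board 0.98 [ 0.595 -0.246  0.036]
plain_cover 0.89 [ 0.434 -0.289  0.014]
```

View pics/w3.png

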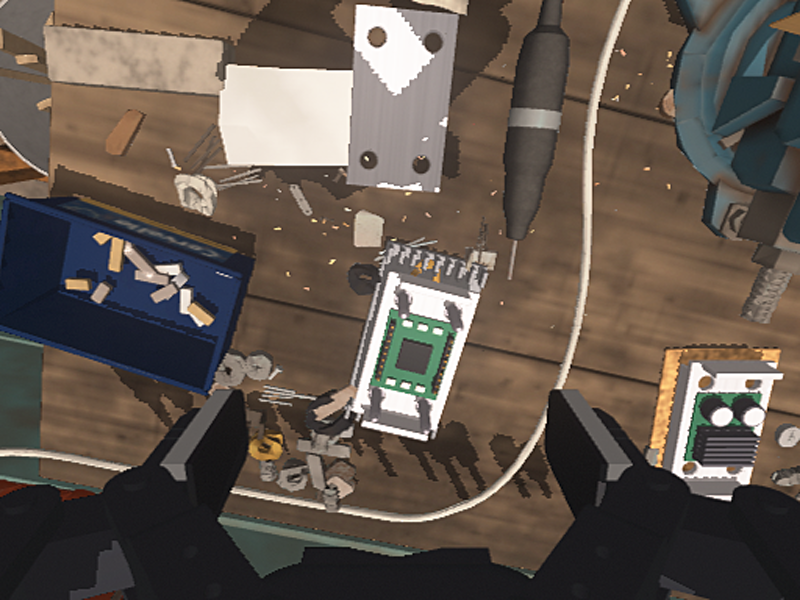

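The wrist view shows the logic board on the finned base at (412,350), the plain cover at (405,98), and the power board sitting level on the mat at (725,430). The blue box is at (130,290). I'll enlarge the logic board.

```bash
python3 - <<'E'
from h import *
p=dict(np.load('w3.npz')); q=lambda u,v:(u/1.5625-.2,v/1.5625-.2)
print('plain');fit(p,[q(377,38),q(434,42),q(368,159),q(421,163)],H4,.014)
for z in (0.05,.07): print('box',z,[px2w(p,*q(*a),z)[:2].round(3).tolist() for a in [(255,235),(245,265),(210,395)]])
c=p['color'][145:290,220:320,::-1]
a=cv2.resize(c,None,fx=4,fy=4,interpolation=cv2.INTER_CUBIC); d=p['color'][210:330,415:510,::-1]
b=np.zeros_like(a); d=cv2.resize(d,None,fx=4,fy=4,interpolation=cv2.INTER_CUBIC); b[:480,:380]=d
cv2.imwrite('pics/z3.png',np.hstack([a,b]))
E
```

```text
plain
[ 0.4359 -0.2916] 7.97 [[-1.3, -0.3], [-0.4, -0.3], [0.6, 0.2], [1.1, 0.4]]
box 0.05 [[0.536, -0.363], [0.556, -0.366], [0.654, -0.377]]
box 0.07 [[0.531, -0.358], [0.55, -0.361], [0.642, -0.371]]
```

View pics/z3.png

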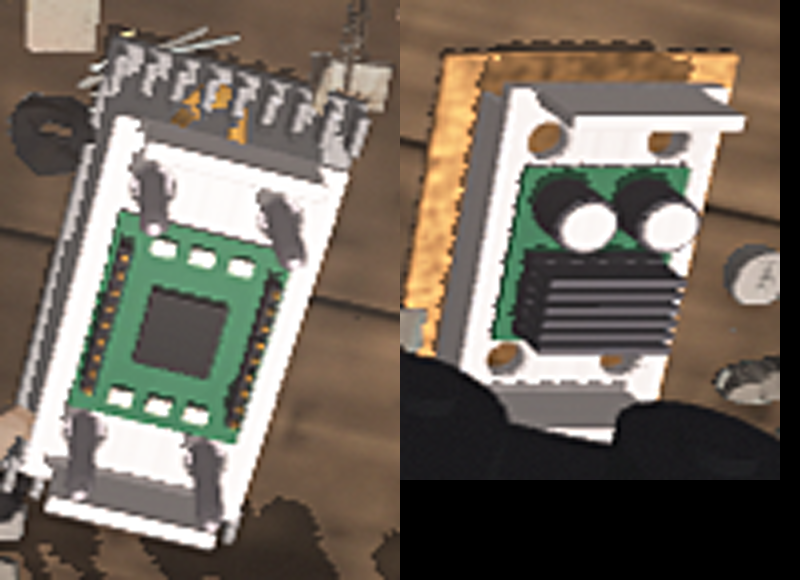

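```bash
python3 - <<'E'
from h import *
p=dict(np.load('w3.npz')); q=lambda u,v:(u/4+220-.4,v/4+145-.4); q2=lambda u,v:(u/4+415-.4,v/4+210-.4)
print('finned');fit(p,[q(155,228),q(294,262),q(78,490),q(208,520)],H4,.069)
fit(p,[q(78,490),q(208,520)],H4[2:],.069)
print('power');fit(p,[q2(148,140),q2(105,358)],[H4[0],H4[2]],.016)
fit(p,[q2(148,140),q2(268,143),q2(105,358),q2(220,361)],H4,.016)
t,th=fit(p,[q(155,228),q(294,262),q(78,490),q(208,520)],H4,.069)
go(*t,.044,np.degrees(th))
E
```

```text
finned
[ 0.598  -0.2439] -2.13 [[-0.8, -0.4], [-0.3, 0.2], [0.4, -0.3], [0.8, 0.5]]
[ 0.5974 -0.2444] -1.53 [[-0.0, -0.4], [0.0, 0.4]]
power
[0.6111 0.009 ] 13.13 [[0.0, 0.0], [-0.0, -0.0]]
[0.6116 0.0093] 12.97 [[0.4, 0.4], [-0.4, 0.1], [0.4, 0.2], [-0.4, -0.7]]
[ 0.598  -0.2439] -2.13 [[-0.8, -0.4], [-0.3, 0.2], [0.4, -0.3], [0.8, 0.5]]
rot [ 0.   -0.   15.34] shift [-68.5  11.3 208.3] yaw now -166.79 q [-0.64 -2.44]
```

To row units: 205 mm / 600 = 0.3417, 198 mm / 600 = 0.33, 15.3 degrees / 180 = 0.085.

send_rows(rows="0 0 0.0444 -0.0833 0.0133 0.1 1;0 0 0.085 -0.1142 0.0188 0.1833 1;0 0 0.085 -0.1142 0.0188 0.25 1;0 0 0.085 -0.1142 0.0188 0.3 1;0 0 0.085 -0.1142 0.0188 0.33 1;0 0 0.085 -0.1142 0.0188 0.3417 1;0 0 0.085 -0.1142 0.0188 0.3417 1")

```text
time: 9.95
eef_pos: [0.5982, -0.2451, 0.0481]
tcp_rot: [0.019, 1.0, -0.0, 0.001]
contact_force: [1.2, -0.1, 0.9]
opening: 1.0
finger_force: 0.0
```

send_rows(rows="0 0 0 0 0 0 -1;0 0 0 0 0 0 -1;0 0 0 0 0 0 -1;0 0 0 0 0 0 -1;0 0 0 0 0 0 -1")

```text
time: 10.58
eef_pos: [0.5988, -0.2448, 0.0502]
tcp_rot: [0.019, 1.0, -0.0, 0.001]
contact_force: [-2.4, 2.6, 7.3]
opening: 0.7
finger_force: 63.0
```

To row units: -210 mm / 600 = -0.35, -195 mm / 600 = -0.325.

send_rows(rows="0 0 0 0 0 -0.02 -1;0 0 0 0 0 -0.05 -1;0 0 0 0 0 -0.1 -1;0 0 0 0 0 -0.1667 -1;0 0 0 0 0 -0.25 -1;0 0 0 0 0 -0.325 -1;0 0 0 0 0 -0.35 -1")

```text
time: 11.45
eef_pos: [0.5991, -0.2456, 0.2629]
tcp_rot: [0.019, 1.0, -0.002, 0.004]
contact_force: [0.2, -1.1, -1.5]
opening: 0.694
finger_force: 64.8
```

```bash
python3 - <<'E'
from h import *
go(.4366,.282,.25,-7.7)
p=pic('wrist')
np.savez('w4.npz',**{k:p[k] for k in ['color','fx','fy','cx','cy','extrinsics']})
cv2.imwrite('pics/w4.png',cv2.resize(p['color'][:,:,::-1],(800,600),interpolation=cv2.INTER_CUBIC))
E
```

```text
rot [-0.22  0.43  5.55] shift [182.3 521.2   9.3] yaw now 177.85 q [-0.55 -2.08]
```

View pics/w4.png

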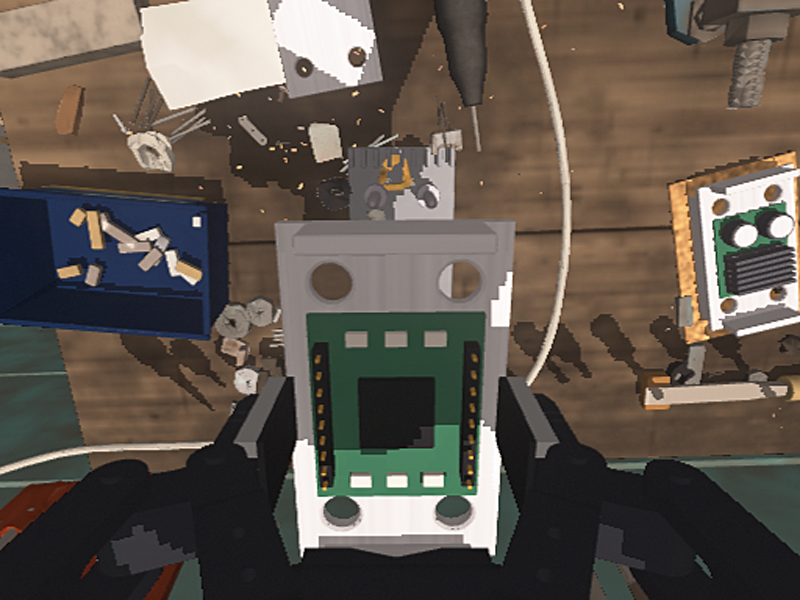

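The logic board is held, with holes at (332,281), (461,280), (342,513) and (455,513). The finned base is now empty behind it.

```bash
python3 - <<'E'
from h import *
p=dict(np.load('w4.npz')); q=lambda u,v:(u/1.5625-.2,v/1.5625-.2)
for z in (.015,.017,.019):
  inhand(p,[q(332,281),q(461,280)],0,z); inhand(p,[q(342,513),q(455,513)],0,z)
E
```

```text
[[39.1, -18.2], [39.4, 16.9]] mean [39.2 -0.6] yaw 89.56 d 35.1
[[-36.8, -17.9], [-36.8, 17.9]] mean [-36.8  -0. ] yaw 90.01 d 35.7
[[38.6, -18.4], [38.8, 17.2]] mean [38.7 -0.6] yaw 89.56 d 35.6
[[-38.5, -18.1], [-38.5, 18.1]] mean [-38.5   0. ] yaw 90.01 d 36.3
[[38.0, -18.7], [38.3, 17.4]] mean [38.2 -0.6] yaw 89.56 d 36.1
[[-40.2, -18.4], [-40.2, 18.4]] mean [-40.2   0. ] yaw 90.01 d 36.8
```

To row units: 337 mm / 600 = 0.5617, 291 mm / 600 = 0.485.

send_rows(rows="0 0 0 0.0133 0.0367 0 -1;0 0 0 0.0367 0.1067 0 -1;0 0 0 0.0633 0.1817 0 -1;0 0 0 0.09 0.2583 0 -1;0 0 0 0.1167 0.3333 0 -1;0 0 0 0.1433 0.41 0 -1;0 0 0 0.17 0.485 0 -1;0 0 0 0.1967 0.5617 0 -1")

```text
time: 12.5
eef_pos: [0.4907, 0.0977, 0.255]
tcp_rot: [0.019, 1.0, -0.0, -0.002]
contact_force: [0.7, 0.8, -1.3]
opening: 0.699
finger_force: 64.8
```

To row units: 184 mm / 600 = 0.3067, 180 mm / 600 = 0.3, 5.5 degrees / 180 = 0.0306.

send_rows(rows="0 0 0.0083 0.0267 0.075 0 -1;0 0 0.0167 0.0533 0.1517 0 -1;0 0 0.025 0.0767 0.22 0 -1;0 0 0.0306 0.095 0.2717 0 -1;0 0 0.0306 0.105 0.3 0 -1;0 0 0.0306 0.1067 0.3067 0 -1;0 0 0.0306 0.1067 0.3067 0 -1")

```text
time: 13.38
eef_pos: [0.4356, 0.2821, 0.2568]
tcp_rot: [0.067, 0.998, -0.0, -0.0]
contact_force: [-0.6, 0.2, -1.6]
opening: 0.694
finger_force: 64.8
```

```bash
python3 - <<'E'
from h import *
print(ctrl.get_state()['eef_pos'])
go(.437,.2822,.125,-7.7)
p=pic('wrist')
np.savez('w5.npz',**{k:p[k] for k in ['color','fx','fy','cx','cy','extrinsics']})
E
```

```text
[0.43556604 0.28210597 0.25677439]
rot [-0.05 -0.03  0.03] shift [ -1.5   0.4 131.8] yaw now 172.33 q [ 0.38 -1.06]
```

To row units: 156 mm / 600 = 0.26, -1.5 mm / 600 = -0.0025.

send_rows(rows="0 0 0 -0.0025 0.0007 0.0833 -1;0 0 0 -0.0025 0.0007 0.1667 -1;0 0 0 -0.0025 0.0007 0.2333 -1;0 0 0 -0.0025 0.0007 0.26 -1;0 0 0 -0.0025 0.0007 0.26 -1")

```text
time: 14.05
eef_pos: [0.437, 0.2823, 0.1008]
tcp_rot: [0.067, 0.998, -0.0, -0.001]
contact_force: [-1.4, -0.1, -0.9]
opening: 0.698
finger_force: 65.0
```

```bash
python3 - <<'E'
from h import *
s=ctrl.get_state(); print(s['eef_pos'],s['contact_force']); go(.437,.2822,.05,-7.7)
p=pic('wrist'); cv2.imwrite('pics/w6.png',cv2.resize(p['color'][:,:,::-1],(800,600),interpolation=cv2.INTER_CUBIC))
E
```

```text
[0.43700723 0.28225248 0.10084228] [-1.37467196 -0.09064617 -0.90387514]
rot [-0.05 -0.08 -0.01] shift [-0.1 -0.  50.8] yaw now 172.29 q [ 0.38 -1.06]
```

View pics/w6.png

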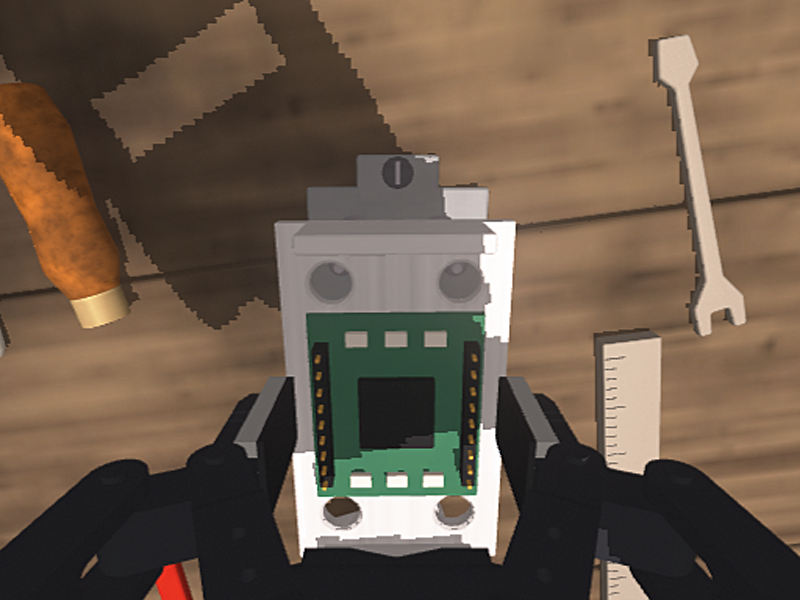

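Through the near holes the pin tips show at (337,267) and (458,267), centred sideways, so alignment is good. Now lowering with the force in view.

To row units: 32 mm / 600 = 0.0533, 25 mm / 600 = 0.0417.

send_rows(rows="0 0 0 0 0 0.0167 -1;0 0 0 0 0 0.03 -1;0 0 0 0 0 0.0417 -1;0 0 0 0 0 0.0533 -1;0 0 0 0 0 0.0533 -1")

```text
time: 14.72
eef_pos: [0.4364, 0.2827, 0.0685]
tcp_rot: [0.067, 0.998, -0.0, -0.001]
contact_force: [-0.6, 0.4, -1.1]
opening: 0.698
finger_force: 65.0
```

To row units: 17 mm / 600 = 0.0283, 12 mm / 600 = 0.02.

send_rows(rows="0 0 0 0 0 0.01 -1;0 0 0 0 0 0.02 -1;0 0 0 0 0 0.0283 -1;0 0 0 0 0 0.0283 -1")

```text
time: 15.22
eef_pos: [0.4365, 0.2827, 0.0517]
tcp_rot: [0.067, 0.998, -0.0, -0.001]
contact_force: [-0.2, 0.5, -1.0]
opening: 0.698
finger_force: 65.0
```

To row units: 3 mm / 600 = 0.005, 2 mm / 600 = 0.0033.

send_rows(rows="0 0 0 0 0 0.0033 -1;0 0 0 0 0 0.005 -1;0 0 0 0 0 0.005 -1")

```text
time: 15.6
eef_pos: [0.4373, 0.2831, 0.0503]
tcp_rot: [0.067, 0.998, 0.0, 0.0]
contact_force: [-3.2, -0.8, 5.9]
opening: 0.699
finger_force: 67.1
```

Seated with 6 N of contact. I'll release, rise and go to the power board.

To row units: -180 mm / 600 = -0.3, -140 mm / 600 = -0.2333.

send_rows(rows="0 0 0 0 0 0.0017 1;0 0 0 0 0 0.0017 1;0 0 0 0 0 0.0017 1;0 0 0 0 0 0.0017 1;0 0 0 0 0 -0.05 1;0 0 0 0 0 -0.1333 1;0 0 0 0 0 -0.2333 1;0 0 0 0 0 -0.3 1")

```text
time: 16.6
eef_pos: [0.4377, 0.2832, 0.2326]
tcp_rot: [0.067, 0.998, 0.001, 0.002]
contact_force: [0.6, -0.5, -0.4]
opening: 1.003
finger_force: 0.0
```

```bash
python3 - <<'E'
from h import *
print(ctrl.get_state()['eef_pos'])
p=pic('wrist'); np.savez('w7.npz',**{k:p[k] for k in ['color','fx','fy','cx','cy','extrinsics']})
cv2.imwrite('pics/w7.png',cv2.resize(p['color'][70:320,150:400,::-1],None,fx=2.4,fy=2.4,interpolation=cv2.INTER_CUBIC))
go(.6113,.009,.03,13)
E
```

```text
[0.43766516 0.28323545 0.23264662]
rot [  0.24   0.7  -20.63] shift [-204.  -251.4  209.1] yaw now 172.36 q [ 0.38 -1.06]
```

View pics/w7.png

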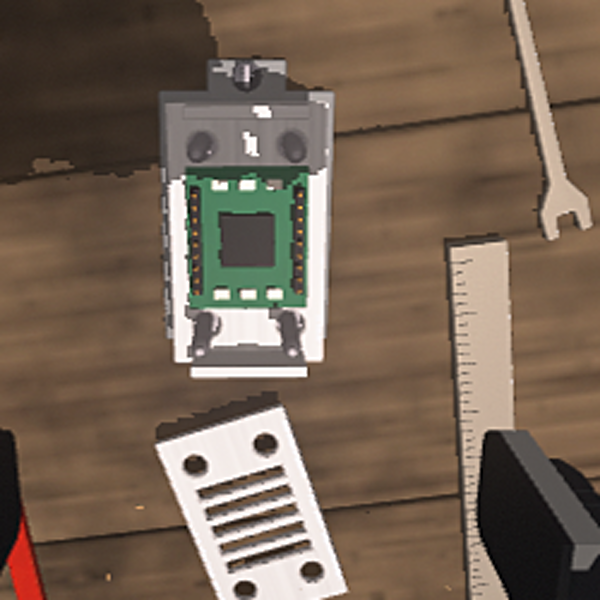

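The logic board sits fully over its posts on the flat base. Now the power board.

To row units: -251 mm / 600 = -0.4183, -214 mm / 600 = -0.3567, -20.6 degrees / 180 = -0.1144.

send_rows(rows="0 0 -0.0556 -0.085 -0.105 -0.0167 1;0 0 -0.1144 -0.1533 -0.1883 -0.0167 1;0 0 -0.1144 -0.2217 -0.2733 -0.0167 1;0 0 -0.1144 -0.29 -0.3567 -0.0083 1;0 0 -0.1144 -0.34 -0.4183 0.0333 1;0 0 -0.1144 -0.34 -0.4183 0.1167 1;0 0 -0.1144 -0.34 -0.4183 0.2 1;0 0 -0.1144 -0.34 -0.4183 0.2667 1")

```text
time: 17.65
eef_pos: [0.6047, 0.0064, 0.0663]
tcp_rot: [-0.112, 0.994, 0.0, -0.001]
contact_force: [0.5, -0.2, 0.7]
opening: 1.002
finger_force: 0.0
```

```bash
python3 - <<'E'
from h import *
go(.6113,.009,.032,13)
E
```

```text
rot [ 0.06 -0.15 -0.12] shift [-7.1  1.  34.3] yaw now -167.12 q [-0.16 -1.95]
```

To row units: 34 mm / 600 = 0.0567, 30 mm / 600 = 0.05.

send_rows(rows="0 0 0 -0.0117 0.0017 0.0083 1;0 0 0 -0.0117 0.0017 0.0333 1;0 0 0 -0.0117 0.0017 0.05 1;0 0 0 -0.0117 0.0017 0.0567 1;0 0 0 -0.0117 0.0017 0.0567 1")

```text
time: 18.27
eef_pos: [0.6125, 0.0096, 0.0357]
tcp_rot: [-0.113, 0.994, -0.0, 0.0]
contact_force: [0.8, -0.7, -0.3]
opening: 0.997
finger_force: 0.0
```

send_rows(rows="0 0 0 0 0 0 -1;0 0 0 0 0 0 -1;0 0 0 0 0 0 -1;0 0 0 0 0 0 -1;0 0 0 0 0 0 -1")

```text
time: 18.9
eef_pos: [0.6161, 0.0095, 0.0401]
tcp_rot: [-0.113, 0.994, -0.001, 0.004]
contact_force: [-0.5, 0.9, 12.0]
opening: 0.0
finger_force: 5.9
```

To row units: -220 mm / 600 = -0.3667, -200 mm / 600 = -0.3333.

send_rows(rows="0 0 0 0 0 -0.02 -1;0 0 0 0 0 -0.05 -1;0 0 0 0 0 -0.1 -1;0 0 0 0 0 -0.1667 -1;0 0 0 0 0 -0.25 -1;0 0 0 0 0 -0.3333 -1;0 0 0 0 0 -0.3667 -1;0 0 0 0 0 -0.3667 -1")

```text
time: 19.9
eef_pos: [0.6128, 0.0094, 0.2569]
tcp_rot: [-0.113, 0.994, -0.0, 0.001]
contact_force: [0.6, 0.4, -0.7]
opening: -0.001
finger_force: 0.0
```

```bash
python3 - <<'E'
from h import *
go(.598,-.2442,.25,-1.9)
p=pic('wrist')
np.savez('w8.npz',**{k:p[k] for k in ['color','fx','fy','cx','cy','extrinsics']})
cv2.imwrite('pics/w8.png',cv2.resize(p['color'][:,:,::-1],(800,600),interpolation=cv2.INTER_CUBIC))
E
```

```text
rot [-0.04  0.17 14.84] shift [  71.2 -243.9    7. ] yaw now -167.06 q [-0.15 -1.95]
```

View pics/w8.png

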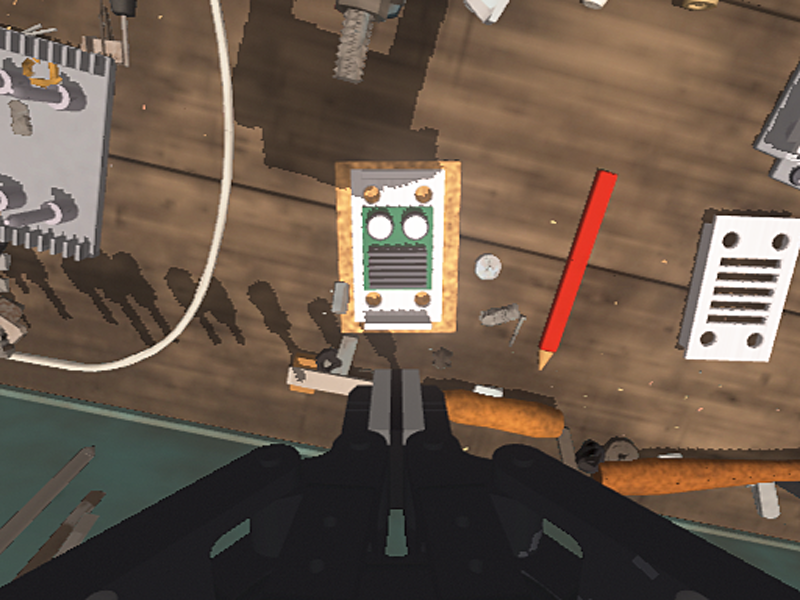

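The fingers closed above the board's sides, so I was too high. The board is undisturbed on the mat, with holes at (372,194), (423,194), (373,299) and (422,299). I'll regrip lower.

```bash
python3 - <<'E'
from h import *
p=dict(np.load('w8.npz')); q=lambda u,v:(u/1.5625-.2,v/1.5625-.2)
t,th=fit(p,[q(372,194),q(423,194),q(373,299),q(422,299)],H4,.016)
fit(p,[q(730,240),q(780,242),q(708,338),q(753,340)],H4,.014)
go(*t,.027,np.degrees(th))
E
```

```text
[0.6109 0.009 ] 12.97 [[0.2, -0.3], [0.0, 0.3], [-0.1, 0.0], [-0.1, -0.1]]
[0.586  0.2642] 10.71 [[-0.3, 0.0], [-0.4, -0.1], [0.6, -0.7], [0.1, 0.8]]
rot [ 0.02 -0.06 -0.02] shift [  0.8  -0.4 227.4] yaw now -167.06 q [-0.15 -1.95]
```

send_rows(rows="0 0 0 0.0025 0 0.0667 1;0 0 0 0.0025 0 0.15 1;0 0 0 0.0025 0 0.2333 1;0 0 0 0.0025 0 0.3083 1;0 0 0 0.0025 0 0.3533 1;0 0 0 0.0025 0 0.3717 1;0 0 0 0.0025 0 0.3783 1;0 0 0 0.0025 0 0.3783 1")

```text
time: 20.95
eef_pos: [0.6112, 0.0091, 0.0288]
tcp_rot: [-0.113, 0.994, -0.0, 0.0]
contact_force: [0.3, 0.2, -0.2]
opening: 1.0
finger_force: 0.0
```

```bash
python3 - <<'E'
from h import *
print(ctrl.get_state()['contact_force'])
go(.6109,.009,.027,12.97)
E
```

```text
[ 0.26676986  0.21911243 -0.23400353]
rot [-0.02  0.04 -0.02] shift [ 0.4 -0.   1.8] yaw now -167.05 q [-0.15 -1.95]
```

To row units: 3 mm / 600 = 0.005, 2 mm / 600 = 0.0033.

send_rows(rows="0 0 0 0 0 0.0033 1;0 0 0 0 0 0.005 -1;0 0 0 0 0 0.005 -1;0 0 0 0 0 0.005 -1;0 0 0 0 0 0.005 -1;0 0 0 0 0 0.005 -1;0 0 0 0 0 0.005 -1")

```text
time: 21.82
eef_pos: [0.6119, 0.009, 0.0266]
tcp_rot: [-0.113, 0.994, -0.0, 0.001]
contact_force: [-0.4, -0.7, 5.6]
opening: 0.728
finger_force: 66.1
```

To row units: -185 mm / 600 = -0.3083, -175 mm / 600 = -0.2917.

send_rows(rows="0 0 0 0 0 -0.02 -1;0 0 0 0 0 -0.05 -1;0 0 0 0 0 -0.1 -1;0 0 0 0 0 -0.1667 -1;0 0 0 0 0 -0.2417 -1;0 0 0 0 0 -0.2917 -1;0 0 0 0 0 -0.3083 -1;0 0 0 0 0 -0.3083 -1")

```text
time: 22.82
eef_pos: [0.6107, 0.0092, 0.2106]
tcp_rot: [-0.113, 0.994, -0.0, 0.0]
contact_force: [-0.0, -0.7, -1.3]
opening: 0.721
finger_force: 65.8
```

To row units: -244 mm / 600 = -0.4067, -241 mm / 600 = -0.4017, 15 degrees / 180 = 0.0833.

send_rows(rows="0 0 0.0111 0.0133 -0.0417 0 -1;0 0 0.0278 0.0333 -0.1083 0 -1;0 0 0.0444 0.055 -0.18 0 -1;0 0 0.0611 0.0767 -0.2533 0 -1;0 0 0.0778 0.0983 -0.325 0 -1;0 0 0.0833 0.1117 -0.375 0 -1;0 0 0.0833 0.1183 -0.4017 0 -1;0 0 0.0833 0.1183 -0.4067 0 -1")

```text
time: 23.82
eef_pos: [0.5957, -0.2447, 0.2087]
tcp_rot: [0.018, 1.0, 0.001, -0.001]
contact_force: [-0.2, 0.1, -1.0]
opening: 0.724
finger_force: 65.8
```

```bash
python3 - <<'E'
from h import *
print(ctrl.get_state()['eef_pos'])
go(.599,-.244,.099,-1.9)
E
```

```text
[ 0.59572259 -0.2446887   0.20869212]
rot [ 0.1  -0.13 -0.2 ] shift [ -3.5   0.6 109.7] yaw now 177.9 q [-0.55 -2.08]
```

To row units: 112 mm / 600 = 0.1867, 105 mm / 600 = 0.175, -0.2 degrees / 180 = -0.0011.

send_rows(rows="0 0 -0.0011 -0.005 0.001 0.0667 -1;0 0 -0.0011 -0.005 0.001 0.1333 -1;0 0 -0.0011 -0.005 0.001 0.175 -1;0 0 -0.0011 -0.005 0.001 0.1867 -1;0 0 -0.0011 -0.005 0.001 0.1867 -1;0 0 -0.0011 -0.005 0.001 0.1867 -1")

```text
time: 24.58
eef_pos: [0.6005, -0.2442, 0.1002]
tcp_rot: [0.016, 1.0, -0.001, 0.001]
contact_force: [0.3, -0.7, -1.4]
opening: 0.728
finger_force: 65.7
```

```bash
python3 - <<'E'
from h import *
s=ctrl.get_state(); print(s['eef_pos'],s['contact_force']); go(.599,-.244,.0436,-1.9)
p=pic('wrist'); np.savez('w9.npz',**{k:p[k] for k in ['color','fx','fy','cx','cy','extrinsics']})
cv2.imwrite('pics/w9.png',cv2.resize(p['color'][130:350,160:340,::-1],None,fx=2.7,fy=2.7,interpolation=cv2.INTER_CUBIC))
E
```

```text
[ 0.60046431 -0.24422439  0.10022277] [ 0.31243115 -0.70084528 -1.38159415]
rot [-0.08  0.16  0.07] shift [ 1.6  0.3 56.6] yaw now 178.17 q [-0.54 -2.08]
```

View pics/w9.png

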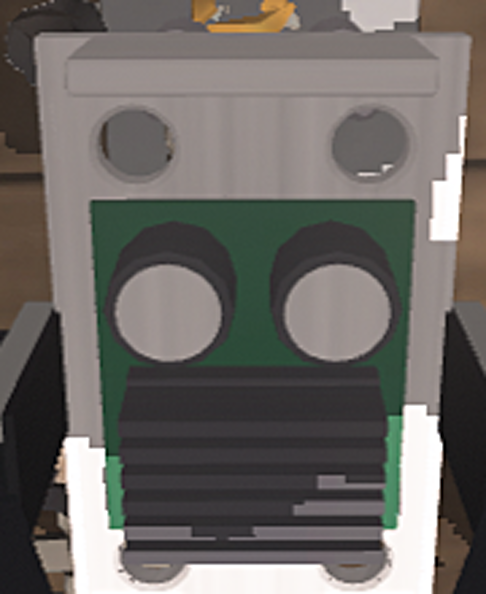

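```bash
python3 - <<'E'
from h import *
p=dict(np.load('w9.npz')); q=lambda u,v:(u/2.7+160-.3,v/2.7+130-.3)
for z in (.0096,.0106,.0116): inhand(p,[q(137,143),q(370,144)],0,z)
th=np.radians(-1.9); r=np.array([[np.cos(th),-np.sin(th)],[np.sin(th),np.cos(th)]])
for a in H4[:2]:
  b=r@a+[.598,-.2442]
  for z in (.069,.03): print(z,((w2px(p,[*b,z])[0]-[160,130])*2.7).round(0))
g=p['color'][130:200,190:310].mean(2); print(px2w(p,*q(368,114),.069))
print(p['color'][168:198:2,197:226:2].mean(2).astype(int)); print(p['color'][168:198:2,283:312:2].mean(2).astype(int))
E
```

```text
[[39.3, -18.0], [39.1, 17.3]] mean [39.2 -0.4] yaw 90.27 d 35.3
[[39.0, -18.2], [38.9, 17.4]] mean [38.9 -0.4] yaw 90.27 d 35.6
[[38.7, -18.3], [38.6, 17.5]] mean [38.7 -0.4] yaw 90.27 d 35.8
0.069 [153. 102.]
0.03 [172.  61.]
0.069 [359. 102.]
0.03 [339.  61.]
[ 0.56263256 -0.22354078  0.069     ]
[[144 145 146 147 149 142 138 143 150 148 146 143 142 141 143]
 [142 145 134 125 127 113 113 114 119 128 135 144 143 141 143]
 [142 125 124  94  94  96  97  96  95  83 118 130 143 141 143]
 [126 112  94  96  96  97  97  98  98  96  90 107 127 142 142]
 [119  62  97  96  96  98  97  97  97  97  96  95  96 128 144]
 [ 83  67  97  97  96  97  97  97  98  97  97  98  81 128 138]
 [ 71  69  98  98  97  98  97  97  97  97  97  97  93 118 130]
 [ 73  67  99  96  97  97  97  98  97  97  97  97 105 112 131]
 [ 99  67  98  98  98  97  96  98  98  98  97  97  94 110 130]
 [104  57  99  97  97  98  97  98  98  97  97  97 100  86 132]
 [110  74  97  98  97  97  97  98  98  97  98  98  87  76 133]
 [117 113  99  96  97  97  97  96  96  98  98  96  97 134 133]
 [137 113 113 100  96  97  97  96  96  98  9
[... 391 characters left out ...]
8 145]
 [133 115  97  99 100 100 100 100 100 100  99 100  98 120 131]
 [123  95  97  99 100 100 100 100 100 101 100 100 100 102 133]
 [118  98  98  99 101 100 101 101  99 100 100  99 101 101 125]
 [102  98  99  99  99  99 101 101 100 100 100 100 100 101 120]
 [ 94  98 100 100 101 101 102 101 101 101 100 100  99 103 120]
 [ 94  98 101 100 102 101 100 100 101 101 100  99  99 107 126]
 [110  97 101 100 101 101 101 100 100 101  99 100 101 110 139]
 [135 103  99 100  99 100 100 100 100  93  89  97 114 119 138]
 [136 122 104  99  99  97  97  97  97 137 165 111 115 139 138]
 [140 140 125 115  97 213 208 209 162 115 109 116 139 138 145]
 [143 143 142 131 114 113 112 114 115 112 130 141 137 144 144]]
```

To row units: 9 mm / 600 = 0.015, 1.6 mm / 600 = 0.0027.

send_rows(rows="0 0 0 0.0027 0.0007 0.0083 -1;0 0 0 0.0027 0.0007 0.015 -1;0 0 0 0.0027 0.0007 0.015 -1;0 0 0 0.0027 0.0007 0.015 -1")

```text
time: 25.12
eef_pos: [0.5977, -0.2436, 0.0893]
tcp_rot: [0.016, 1.0, 0.0, -0.0]
contact_force: [-0.4, 0.7, -1.7]
opening: 0.725
finger_force: 65.7
```

```bash
python3 - <<'E'
from h import *
s=ctrl.get_state(); print(s['eef_pos'],s['contact_force'])
p=pic('wrist'); np.savez('w10.npz',**{k:p[k] for k in ['color','fx','fy','cx','cy','extrinsics']})
th=np.radians(-1.9); r=np.array([[np.cos(th),-np.sin(th)],[np.sin(th),np.cos(th)]])
for a in H4[:2]: print(w2px(p,[*(r@a+[.598,-.2442]),.069])[0].round(1))
print('rows 168.., cols 196..');print(p['color'][167:199,196:226].mean(2).astype(int)[::1,::1]//10); print('cols 282');print(p['color'][167:199,282:312].mean(2).astype(int)//10)
E
```

```text
[ 0.59773788 -0.24360642  0.08926764] [-0.41712774  0.71519236 -1.6620928 ]
[212.8 179.6]
[294.3 179.7]
rows 168.., cols 196..
[[14 14 14 14 14 14 14 14 14 14 14 14 14 14 14 14 14 14 14 14 14 14 14 14
  14 14 13 14 14 14]
 [14 14 14 14 14 14 14 14 14 14 14 14 13 13 14 14 14 14 14 14 14 14 14 14
  14 14 14 14 14 14]
 [14 14 14 14 14 14 14 13 12 12 12 12 12 12 12 12 12 12 13 14 14 14 14 14
  14 14 13 13 14 14]
 [14 14 14 14 13 13 12 12 12 12 11 11 11 11 10 11 11 12 12 12 12 13 14 14
  14 14 13 14 14 14]
 [14 14 14 13 12 12 12 11 10  9  9  9  9  9  9  8  8  9 10 12 12 12 13 14
  14 14 13 14 14 14]
 [14 14 13 12 12 12 10  9  9  9  9  9  9  9  9  9  9  9  9  9  9 11 12 12
  13 14 14 14 14 14]
 [14 13 12 12 11  9  9  9  9  9  9  9  9  9  9  9  9  9  9  9  9  9 11 12
  12 13 14 14 14 14]
 [13 12 12 11  9  9  9  9  9  9  9  9  9  9  9  9  9  9  9  9  9  9  9 11
  12 12 13 14 14 14]
 [12 12 11  9  9  9  9  9  9  9  9  9  9  8  9  9  9  9  9  9  9  9  9  9
  11 12 12 13 14 14]
 [12 12  9  9  9  9  9  9  9  9  9  9  9  8  9  9  9  9  9 10  9  9  9  9
   9 11 12 12 13 14]
 [12 10  9  9  9  9  9 
[... 4417 characters left out ...]
0 10  9 10 10
  11 11 11 12 13 13]
 [13 13 13 12 11 10  9  9  9  9 10 10 10 10 10 10 10 10 10  9 10 10 11 11
  11 11 12 13 13 13]
 [13 13 13 13 12 11 10 10  9  9 10 10  9  9 10 10 10  9  9 10 11 11 11 11
  11 12 13 13 13 14]
 [14 13 13 14 13 12 11 11 10 10 10  9  9  9  9  9 10 10 11 11 11 11 11 11
  12 14 13 13 14 14]
 [14 14 14 13 14 14 12 11 12 12 12 11 11 11 11 11 11 11 11 11 11 11 11 13
  14 13 13 14 14 14]
 [14 14 14 14 14 14 13 13 11 11 11 11 11 11 11 11 11 11 11 11 11 13 14 14
  13 13 14 14 14 14]
 [14 14 14 14 14 13 13 13 13 13 12 11 11 11 11 11 11 12 12 12 13 14 13 13
  13 14 14 14 14 14]
 [14 14 14 14 14 14 13 13 13 13 13 13 14 14 14 14 14 13 13 13 13 13 13 13
  14 14 14 14 14 14]]
```

To row units: 12 mm / 600 = 0.02, -1.8 mm / 600 = -0.003.

send_rows(rows="0 0 0 -0.003 0.001 0 -1;0 0 0 -0.003 0.001 0 -1;0 0 0 -0.003 0.001 0.0067 -1;0 0 0 -0.003 0.001 0.0133 -1;0 0 0 -0.003 0.001 0.02 -1;0 0 0 -0.003 0.001 0.02 -1")

```text
time: 25.92
eef_pos: [0.5992, -0.2428, 0.0765]
tcp_rot: [0.016, 1.0, 0.0, -0.001]
contact_force: [0.2, -0.3, -1.5]
opening: 0.732
finger_force: 65.7
```

To row units: 20 mm / 600 = 0.0333, 14 mm / 600 = 0.0233.

send_rows(rows="0 0 0 0 0 0.0117 -1;0 0 0 0 0 0.0233 -1;0 0 0 0 0 0.0333 -1;0 0 0 0 0 0.0333 -1")

```text
time: 26.42
eef_pos: [0.599, -0.2427, 0.0563]
tcp_rot: [0.016, 1.0, 0.0, -0.001]
contact_force: [-0.5, 0.8, -2.6]
opening: 0.724
finger_force: 65.7
```

To row units: 11 mm / 600 = 0.0183, 6 mm / 600 = 0.01.

send_rows(rows="0 0 0 0 0 0.01 -1;0 0 0 0 0 0.0183 -1;0 0 0 0 0 0.0183 -1")

```text
time: 26.8
eef_pos: [0.5992, -0.2428, 0.0456]
tcp_rot: [0.016, 1.0, 0.0, -0.001]
contact_force: [0.4, 1.1, -2.1]
opening: 0.726
finger_force: 65.7
```

To row units: 3 mm / 600 = 0.005, 2 mm / 600 = 0.0033.

send_rows(rows="0 0 0 0 0 0.0033 -1;0 0 0 0 0 0.005 -1;0 0 0 0 0 0.005 -1")

```text
time: 27.18
eef_pos: [0.5997, -0.2431, 0.0437]
tcp_rot: [0.016, 1.0, -0.0, 0.0]
contact_force: [-0.7, 0.7, -0.7]
opening: 0.727
finger_force: 65.8
```

send_rows(rows="0 0 0 0 0 0.0017 -1;0 0 0 0 0 0.0033 -1;0 0 0 0 0 0.0033 -1")

```text
time: 27.55
eef_pos: [0.5998, -0.2431, 0.0436]
tcp_rot: [0.016, 1.0, 0.0, -0.0]
contact_force: [-4.7, 2.6, 9.0]
opening: 0.725
finger_force: 66.9
```

The power board is seated. I'll release, rise and head for the slotted cover.

To row units: -200 mm / 600 = -0.3333, -140 mm / 600 = -0.2333.

send_rows(rows="0 0 0 0 0 -0.0017 1;0 0 0 0 0 -0.0017 1;0 0 0 0 0 -0.0017 1;0 0 0 0 0 -0.0017 1;0 0 0 0 0 -0.05 1;0 0 0 0 0 -0.1333 1;0 0 0 0 0 -0.2333 1;0 0 0 0 0 -0.3333 1")

```text
time: 28.55
eef_pos: [0.5993, -0.2429, 0.2428]
tcp_rot: [0.016, 1.0, 0.0, -0.0]
contact_force: [1.4, 0.5, 0.3]
opening: 0.998
finger_force: 0.0
```

```bash
python3 - <<'E'
from h import *
s=ctrl.get_state();print(s['eef_pos'],s['opening'])
p=pic('wrist'); np.savez('w11.npz',**{k:p[k] for k in ['color','fx','fy','cx','cy','extrinsics']})
look(p,['power_board','logic_board','finned_base'])
go(.56,.262,.25,10.8)
p=dict(np.load('w7.npz')); q=lambda u,v:(u/2.4+150-.3,v/2.4+70-.3)
print('flat');fit(p,[q(201,350),q(291,350)],H4[2:],.069)
print('slot');fit(p,[q(195,464),q(265,443),q(245,589),q(312,570)],H4,.014)
E
```

```text
[ 0.59930511 -0.2428603   0.24275549] 0.9979543099087823
power_board 0.81 [ 0.599 -0.239  0.041]
power_board 0.26 [0.61  0.006 0.004]
finned_base 0.82 [ 0.555 -0.239  0.009]
rot [ -0.14   0.2  -12.65] shift [ 56.6 503.8  -7.7] yaw now 178.15 q [-0.54 -2.08]
flat
[0.4357 0.2822] -7.72 [[-0.1, -0.6], [0.1, 0.6]]
slot
[0.5841 0.2664] 10.91 [[-0.0, -0.2], [-0.2, 0.2], [0.1, -0.1], [0.1, 0.1]]
```

send_rows(rows="0 0 0 0.0067 0.1033 -0.0133 1;0 0 0 0.0133 0.2067 -0.0133 1;0 0 0 0.02 0.31 -0.0133 1;0 0 0 0.0267 0.4133 -0.0133 1;0 0 0 0.0333 0.5167 -0.0133 1;0 0 0 0.04 0.62 -0.0133 1;0 0 0 0.0467 0.7233 -0.0133 1;0 0 0 0.0467 0.7333 -0.0133 1")

```text
time: 29.75
eef_pos: [0.5838, 0.2012, 0.2462]
tcp_rot: [0.013, 1.0, -0.0, -0.003]
contact_force: [-0.5, -0.5, -0.0]
opening: 1.006
finger_force: 0.0
```

To row units: 140 mm / 600 = 0.2333, 130 mm / 600 = 0.2167, -12.7 degrees / 180 = -0.0706.

send_rows(rows="0 0 -0.0333 0.0033 0.0667 0 1;0 0 -0.0706 0.0067 0.1133 0 1;0 0 -0.0706 0.0067 0.1133 0.0667 1;0 0 -0.0706 0.0067 0.1133 0.15 1;0 0 -0.0706 0.0067 0.1133 0.2167 1;0 0 -0.0706 0.0067 0.1133 0.2333 1;0 0 -0.0706 0.0067 0.1133 0.2333 1")

```text
time: 30.62
eef_pos: [0.5838, 0.265, 0.1084]
tcp_rot: [-0.094, 0.996, -0.0, -0.001]
contact_force: [0.2, -0.1, 0.3]
opening: 1.001
finger_force: 0.0
```

```bash
python3 - <<'E'
from h import *
go(.5845,.2665,.024,10.85)
E
```

```text
rot [-0.02 -0.12 -0.05] shift [-1.2  1.4 84.4] yaw now -169.2 q [ 0.27 -1.49]
```

To row units: 82 mm / 600 = 0.1367, 1.4 mm / 600 = 0.0023.

send_rows(rows="0 0 0 -0.0017 0.0023 0.05 1;0 0 0 -0.0017 0.0023 0.1 1;0 0 0 -0.0017 0.0023 0.1267 1;0 0 0 -0.0017 0.0023 0.1367 1;0 0 0 -0.0017 0.0023 0.1367 1;0 0 0 -0.0017 0.0023 0.1367 1")

```text
time: 31.38
eef_pos: [0.5858, 0.2676, 0.0288]
tcp_rot: [-0.095, 0.996, 0.0, 0.001]
contact_force: [0.8, -0.1, 0.4]
opening: 0.998
finger_force: 0.0
```

To row units: 5.5 mm / 600 = 0.0092, 3 mm / 600 = 0.005.

send_rows(rows="0 0 0 0.0017 -0.0013 0.005 1;0 0 0 0.0017 -0.0013 0.0092 1;0 0 0 0.0017 -0.0013 0.0092 1")

```text
time: 31.75
eef_pos: [0.5836, 0.2663, 0.0215]
tcp_rot: [-0.095, 0.996, -0.0, -0.0]
contact_force: [-0.0, -0.3, 0.1]
opening: 1.0
finger_force: 0.0
```

send_rows(rows="0 0 0 0 0 0 -1;0 0 0 0 0 0 -1;0 0 0 0 0 0 -1;0 0 0 0 0 0 -1;0 0 0 0 0 0 -1;0 0 0 0 0 0 -1")

```text
time: 32.5
eef_pos: [0.5845, 0.2665, 0.0225]
tcp_rot: [-0.095, 0.996, 0.0, 0.001]
contact_force: [-0.8, 0.2, 5.3]
opening: 0.727
finger_force: 66.2
```

To row units: -228 mm / 600 = -0.38, -200 mm / 600 = -0.3333.

send_rows(rows="0 0 0 0 0 -0.02 -1;0 0 0 0 0 -0.05 -1;0 0 0 0 0 -0.1 -1;0 0 0 0 0 -0.1667 -1;0 0 0 0 0 -0.25 -1;0 0 0 0 0 -0.3333 -1;0 0 0 0 0 -0.38 -1;0 0 0 0 0 -0.38 -1")

```text
time: 33.5
eef_pos: [0.5851, 0.2667, 0.2541]
tcp_rot: [-0.095, 0.996, 0.001, 0.004]
contact_force: [-0.4, -0.8, -1.6]
opening: 0.727
finger_force: 65.7
```

```bash
cat >> h.py <<'E'
def holes(p,ztool=.0085,off=(0,0)):
    "predict hole pixels of the held cover, then centre on the blob that differs from the metal around"
    s=ctrl.get_state(); M=R.from_quat(s['tcp_rot']); out=[]
    g=p['color'].astype(np.float32).mean(2)
    for a in [(.038,-.018),(.038,.018),(-.038,-.018),(-.038,.018)]:
        u,v=w2px(p,M.apply([a[0]+off[0],a[1]+off[1],ztool])+s['eef_pos'])[0]
        out.append((round(u,1),round(v,1)))
    return out
E
python3 - <<'E'
from h import *
s=ctrl.get_state();print(s['eef_pos'])
p=pic('wrist'); np.savez('w12.npz',**{k:p[k] for k in ['color','fx','fy','cx','cy','extrinsics']})
print(holes(p))
g=cv2.medianBlur(p['color'],3)
for u,v in holes(p)[:2]:
    u,v=int(u),int(v); print(u-20,v-18); print(g[v-18:v+18:2,u-20:u+20:2].mean(2).astype(int)//10)
go(.5987,-.2434,.25,-1.85)
E
```

```text
[0.5850931  0.26669824 0.25411427]
[(np.float64(211.1), np.float64(182.1)), (np.float64(297.9), np.float64(182.0)), (np.float64(217.2), np.float64(333.1)), (np.float64(291.5), np.float64(333.1))]
191 164
[[12 12 12 12 12 12 12 12 12 12 12 12 12 12 12 12 12 12 12 12]
 [12 12 12 12 12 12 12 12 12 12 12 12 12 12 12 12 12 12 12 12]
 [12 12 12 12 12 12 12 12 12 12 12 12 12 12 12 12 12 12 12 12]
 [12 12 12 12 12 12 12 12 12 12 12 12 12 12 12 12 12 12 12 12]
 [12 12 12 12 12 12 12 12 12 12 12 12 12 12 12 12 12 12 12 12]
 [12 12 12 12 12 12 12 11 11 11 10 11 12 12 12 12 12 12 12 12]
 [12 12 12 12 12 11 11  8  8  8  8  8  9 11 12 12 12 12 12 12]
 [12 12 12 11 10  9  8  8  8  8  8  8  8  8 10 12 12 12 12 12]
 [12 12 12 10  9  8  8  8  8  8  8  8  8  8  8 10 12 12 12 12]
 [12 12 11 10  8  8  8  8  8  8  8  8  9  9  8  8 11 12 12 12]
 [12 12 11  8  8  8  8  8  8  8  8  8  8  8  8  8  9 12 12 12]
 [12 11 11  8  8  8  8  8  8  8  8  8  8  7  7  8  9 11 12 12]
 [12 11 11  8  8  8  8  8  8  8  8  8  8  7  7  7  8 11 12 12]
 [12 11 11  9  8  8  8  8  8  8  8  8  8  8  8  8  8 12 12 12]
 [12 11 11  9 
[... 766 characters left out ...]
0  8  8  8  8  8  8  8  8  8  8  9 10 11 12 12]
 [12 12 12 11  9  8  8  8  8  8  8  8  8  8  8  8  9 11 12 12]
 [12 12 11 10  9  9  9  9  9  8  8  8  8  8  8  8  8 11 11 12]
 [12 12 11 10 10  9  9  9  9  9  9  9  9  8  8  8  8 10 11 12]
 [12 12 11  9 10  9  9  9  9  9  9  9  9  9  9  9  9 10 11 12]
 [12 12 11  9  9  9  9  9  9  9  9  9  9  9  9  9  9 10 11 12]
 [12 12 11  9  9  9  9  9  9  9  9  9  9  9  9  9  9 11 11 12]
 [12 12 11 11  9  9  9 10 10  9  9  9  9  9  9  9 10 11 11 12]
 [12 12 12 11  9  9  9 10 10 10 10  9  9  9  9  9 11 11 12 12]
 [12 12 12 12 11 10  9  9  9  9  9  9  9 10  9 11 11 12 12 12]]
rot [ 0.02  0.12 12.7 ] shift [  81.5 -503.4    0.7] yaw now -169.15 q [ 0.27 -1.49]
```

```bash
cat >> h.py <<'E'
def blob(p,u,v,thr,r=24):
    u,v=int(u),int(v); g=cv2.medianBlur(p['color'],3)[v-r:v+r,u-r:u+r].mean(2); k,l,st,_=cv2.connectedComponentsWithStats((g<thr).astype(np.uint8))
    i=l[r,r]; x,y,w,h,a=st[i]; print('blob',u-r+x,v-r+y,w,h,a,'label',i); return u-r+x+w/2-.5,v-r+y+h/2-.5
E
python3 - <<'E'
from h import *
p=dict(np.load('w12.npz'))
a=blob(p,210,187,112);b=blob(p,297,187,112)
for z in (.0075,.0085,.0095): inhand(p,[a,b],0,z)
E
```

```text
blob 195 174 30 29 677 label 1
blob 282 174 30 29 689 label 1
[[35.7, -18.6], [35.7, 17.4]] mean [35.7 -0.6] yaw 90.02 d 36.0
[[35.4, -18.8], [35.4, 17.5]] mean [35.4 -0.6] yaw 90.02 d 36.3
[[35.1, -18.9], [35.1, 17.7]] mean [35.1 -0.6] yaw 90.02 d 36.5
```

To row units: -334 mm / 600 = -0.5567, -288 mm / 600 = -0.48.

send_rows(rows="0 0 0 0.0067 -0.0367 0 -1;0 0 0 0.0167 -0.1 0 -1;0 0 0 0.03 -0.175 0 -1;0 0 0 0.0417 -0.25 0 -1;0 0 0 0.055 -0.3267 0 -1;0 0 0 0.0667 -0.4033 0 -1;0 0 0 0.08 -0.48 0 -1;0 0 0 0.0933 -0.5567 0 -1")

```text
time: 34.55
eef_pos: [0.59, -0.0746, 0.2471]
tcp_rot: [-0.094, 0.996, 0.001, -0.002]
contact_force: [0.3, 0.6, -1.0]
opening: 0.726
finger_force: 65.7
```

To row units: -168 mm / 600 = -0.28, -165 mm / 600 = -0.275, 12.7 degrees / 180 = 0.0706.

send_rows(rows="0 0 0.0222 0.0117 -0.075 0 -1;0 0 0.0444 0.0233 -0.1467 0 -1;0 0 0.0611 0.035 -0.2083 0 -1;0 0 0.0706 0.0417 -0.2533 0 -1;0 0 0.0706 0.045 -0.275 0 -1;0 0 0.0706 0.0462 -0.28 0 -1;0 0 0.0706 0.0462 -0.28 0 -1")

```text
time: 35.42
eef_pos: [0.5962, -0.2416, 0.2497]
tcp_rot: [0.016, 1.0, 0.0, -0.0]
contact_force: [0.1, 0.4, -1.5]
opening: 0.727
finger_force: 65.7
```

```bash
python3 - <<'E'
from h import *
print(ctrl.get_state()['eef_pos'])
go(.5963,-.2428,.09,-1.85)
E
```

```text
[ 0.59622649 -0.24158831  0.24967221]
rot [ 0.04 -0.02  0.06] shift [ -0.2  -1.3 159.7] yaw now 178.21 q [-0.54 -2.08]
```

To row units: 161 mm / 600 = 0.2683, -1.3 mm / 600 = -0.0022.

send_rows(rows="0 0 0 0 -0.0022 0.0833 -1;0 0 0 0 -0.0022 0.1667 -1;0 0 0 0 -0.0022 0.2333 -1;0 0 0 0 -0.0022 0.2633 -1;0 0 0 0 -0.0022 0.2683 -1;0 0 0 0 -0.0022 0.2683 -1;0 0 0 0 -0.0022 0.2683 -1")

```text
time: 36.3
eef_pos: [0.5974, -0.2444, 0.0912]
tcp_rot: [0.016, 1.0, -0.001, 0.002]
contact_force: [0.1, 0.5, -1.2]
opening: 0.728
finger_force: 65.8
```

```bash
python3 - <<'E'
from h import *
s=ctrl.get_state();print(s['eef_pos'],s['contact_force'])
go(.5963,-.2428,.0655,-1.85)
p=pic('wrist'); np.savez('w13.npz',**{k:p[k] for k in ['color','fx','fy','cx','cy','extrinsics']})
th=np.radians(-1.85); r=np.array([[np.cos(th),-np.sin(th)],[np.sin(th),np.cos(th)]])
for a in H4[:2]: print(w2px(p,[*(r@a+[.5987,-.2434]),.07])[0].round(1))
print(holes(p,.008,(-.0024,-.0006)))
for u in (190,276): print(u); print(p['color'][168:206,u:u+42].mean(2).astype(int)[::2,::2]//5)
E
```

```text
[ 0.59744122 -0.24441634  0.09123391] [ 0.12853956  0.45212532 -1.15476546]
rot [-0.11  0.2   0.01] shift [ 1.3  1.6 25.7] yaw now 178.16 q [-0.55 -2.08]
[216.8 181. ]
[297.7 181. ]
[(np.float64(209.6), np.float64(191.8)), (np.float64(297.7), np.float64(191.8)), (np.float64(215.9), np.float64(343.9)), (np.float64(291.4), np.float64(343.9))]
190
[[28 28 27 27 27 28 28 28 28 28 27 28 28 28 28 28 28 28 28 28 28]
 [28 28 28 27 28 28 28 28 28 28 27 28 28 28 28 28 28 29 28 28 28]
 [28 28 28 27 27 28 29 28 28 28 27 28 28 28 28 28 28 29 28 28 28]
 [28 28 28 27 28 28 28 26 24 24 23 24 26 29 28 28 28 29 28 28 28]
 [28 28 28 27 28 25 24 26 27 27 25 17 18 24 25 28 28 28 28 28 28]
 [28 28 28 28 24 24 28 28 27 27 25 17 19 21 23 25 29 29 28 28 28]
 [28 28 28 25 25 27 28 28 27 27 26 16 20 21 21 21 26 29 28 28 28]
 [28 28 27 25 18 27 28 28 27 27 25 14 19 22 22 20 19 26 29 28 28]
 [28 28 25 22 18 28 28 28 27 27 26 11 15 17 18 17 16 27 29 28 28]
 [28 28 25 19 17 28 28 28 27 27 26 11 12 12 12 12 12 21 27 28 28]
 [28 28 26 20 15 27 28 28 27 27 26 11 12 12 12 12 13 18 27 28 28]
 [28 28 26 23 13 28 28 28 2
[... 1060 characters left out ...]
18 18 17 17 17 27 27 27 28 24 25 28 28]
 [27 27 27 23 12 13 13 13 13 13 13 13 16 27 27 28 28 24 25 27 28]
 [27 27 27 23 11 11 13 13 13 13 13 13 15 27 27 28 28 22 25 27 28]
 [27 27 26 24 11 11 11 13 13 13 13 13 18 27 27 28 28 20 26 27 28]
 [27 27 27 24 10 11 11 11 13 13 13 13 19 27 27 28 26 22 26 28 28]
 [27 27 27 27 15 12 12 11 12 13 13 13 20 27 27 28 21 25 26 28 28]
 [27 27 28 26 25 13 13 12 11 13 13 13 19 27 28 23 23 26 27 28 28]
 [27 27 27 27 27 24 15 12 12 12 13 13 19 27 22 22 27 26 28 28 28]
 [27 27 27 28 28 27 26 24 20 15 17 18 24 22 25 27 27 28 28 28 28]
 [28 27 27 28 28 28 27 28 26 24 23 24 26 27 27 27 28 27 28 28 28]
 [27 27 27 28 28 28 28 27 27 27 28 27 27 27 27 28 28 27 28 28 26]]
```

```bash
cat >> h.py <<'E'
def mis(p,hp,tp,h,zt=.07):
    Hh=np.array([px2w(p,*a,h)[:2] for a in hp]); Tt=np.array([px2w(p,*a,zt)[:2] for a in tp]); s=ctrl.get_state(); T=R.from_quat(s['tcp_rot'])
    d=(Tt-Hh)*1e3; print('d hole',np.linalg.norm(Hh[1]-Hh[0])*1e3,'d tip',np.linalg.norm(Tt[1]-Tt[0])*1e3)
    print('move world',d.round(1).tolist(),'tool',[T.inv().apply([*x,0])[:2].round(1).tolist() for x in d])
E
python3 - <<'E'
from h import *
p=dict(np.load('w13.npz'))
a=blob(p,200,188,125);b=blob(p,297,188,125)
for h in (.082,.083,.084): mis(p,[(209.5,188),(296.5,188)],[(217,181),(298,181)],h)
E
```

```text
blob 176 164 48 48 1884 label 0
blob 282 174 30 29 529 label 1
d hole 35.63423021167278 d tip 36.03543639850068
move world [[0.4, 1.8], [0.4, 2.2]] tool [[-0.4, 1.8], [-0.4, 2.2]]
d hole 35.35658301059677 d tip 36.03543639850068
move world [[0.7, 1.6], [0.7, 2.3]] tool [[-0.7, 1.6], [-0.7, 2.3]]
d hole 35.07893580952075 d tip 36.03543639850068
move world [[1.0, 1.5], [1.1, 2.4]] tool [[-1.0, 1.5], [-1.0, 2.4]]
```

To row units: 4 mm / 600 = 0.0067, 1.9 mm / 600 = 0.0032.

send_rows(rows="0 0 0 0 0.0032 0 -1;0 0 0 0 0.0032 0.0033 -1;0 0 0 0 0.0032 0.0067 -1;0 0 0 0 0.0032 0.0067 -1;0 0 0 0 0.0032 0.0067 -1")

```text
time: 36.98
eef_pos: [0.5962, -0.2419, 0.0847]
tcp_rot: [0.016, 1.0, 0.0, -0.0]
contact_force: [0.5, -0.1, -1.9]
opening: 0.729
finger_force: 65.8
```

```bash
python3 - <<'E'
from h import *
s=ctrl.get_state();print(s['eef_pos'],s['contact_force'])
p=pic('wrist'); np.savez('w14.npz',**{k:p[k] for k in ['color','fx','fy','cx','cy','extrinsics']})
for u in (190,276): print(u); print(p['color'][172:206,u:u+42].mean(2).astype(int)[::2,::2]//5)
E
```

```text
[ 0.59615248 -0.24185276  0.0847045 ] [ 0.46941672 -0.06031322 -1.94766258]
190
[[28 28 28 27 28 28 28 28 28 28 28 28 28 28 28 28 28 29 28 28 28]
 [28 28 28 27 28 28 29 26 24 25 24 24 26 29 28 28 28 29 28 28 28]
 [28 28 28 27 28 25 24 27 18 17 17 17 18 24 25 28 28 29 28 28 28]
 [28 28 28 28 24 24 28 26 17 18 18 18 18 17 21 25 28 29 29 28 28]
 [28 28 28 25 25 27 28 16 17 18 18 19 18 18 17 18 26 29 28 28 28]
 [28 28 27 24 28 27 27 16 18 19 19 19 19 18 17 16 25 26 28 28 28]
 [28 28 25 24 28 27 26 16 18 19 19 19 19 18 17 17 30 26 29 28 28]
 [28 28 25 22 28 27 27 15 18 22 22 21 18 17 17 14 11 21 27 28 28]
 [28 28 25 22 28 27 28 19 19 21 22 22 18 17 17 13 12 18 27 28 28]
 [28 28 26 22 29 27 27 25 15 23 22 21 17 17 14 12 12 17 27 28 28]
 [28 28 26 24 26 27 27 26 11 13 16 17 14 12 12 12 12 19 27 28 28]
 [28 28 26 26 21 28 27 26 11 12 12 12 12 12 12 10 11 28 28 28 28]
 [28 28 27 26 23 22 28 27 11 12 12 12 12 12 10 10 24 27 29 28 28]
 [29 28 28 27 26 23 22 24 11 12 12 12 12  9 11 24 27 28 29 28 28]
 [28 28 28 28 26 27 25 22 23 20 16 17 17 23 24 27 27 29 28 28 28]
 [28 28 28 27 28 27 27 28 26 2
[... 529 characters left out ...]
19 20 19 18 19 28 28 27 28 24 25 28 28]
 [27 27 27 23 16 17 18 20 22 22 21 18 21 28 28 27 28 23 25 27 28]
 [27 27 26 23 15 17 18 21 22 22 22 16 28 28 28 27 28 22 26 27 28]
 [27 27 27 24 12 16 17 18 23 23 17 28 27 27 28 27 28 20 26 27 28]
 [28 27 27 25 12 13 13 15 16 14 12 28 27 28 28 27 27 22 26 28 28]
 [28 27 27 27 14 12 13 13 13 13 13 28 27 28 28 27 21 25 26 28 28]
 [27 27 28 26 25 13 13 13 13 13 13 28 27 28 28 22 23 26 27 28 28]
 [27 27 28 27 27 24 15 12 13 13 14 28 27 28 22 22 27 26 28 28 28]
 [27 27 28 28 28 28 26 24 21 17 18 25 23 22 25 27 27 28 28 28 28]
 [27 27 28 28 28 28 27 28 26 24 23 24 26 27 27 27 28 27 28 28 28]
 [28 27 27 28 28 28 28 28 27 28 28 28 27 27 27 28 28 27 28 28 28]]
```

```bash
python3 - <<'E'
from h import *
p=dict(np.load('w14.npz'))
for h in (.074,.075,.0765): mis(p,[(209.5,188),(296.5,188)],[(210,188),(294,188)],h)
E
```

```text
d hole 36.07355915161853 d tip 35.90074842575007
move world [[1.2, -0.4], [1.2, -0.6]] tool [[-1.2, -0.3], [-1.2, -0.5]]
d hole 35.79622636282251 d tip 35.90074842575007
move world [[1.5, -0.5], [1.5, -0.4]] tool [[-1.5, -0.5], [-1.5, -0.4]]
d hole 35.380227179628456 d tip 35.90074842575007
move world [[1.9, -0.8], [1.9, -0.2]] tool [[-1.9, -0.7], [-1.9, -0.2]]
```

To row units: 10 mm / 600 = 0.0167, -1.4 mm / 600 = -0.0023.

send_rows(rows="0 0 0 -0.0023 -0.0005 0 -1;0 0 0 -0.0023 -0.0005 0 -1;0 0 0 -0.0023 -0.0005 0.0067 -1;0 0 0 -0.0023 -0.0005 0.0133 -1;0 0 0 -0.0023 -0.0005 0.0167 -1;0 0 0 -0.0023 -0.0005 0.0167 -1")

```text
time: 37.78
eef_pos: [0.5974, -0.2421, 0.0744]
tcp_rot: [0.016, 1.0, 0.0, -0.0]
contact_force: [0.2, 0.3, -1.6]
opening: 0.729
finger_force: 65.8
```

To row units: 8 mm / 600 = 0.0133, 6 mm / 600 = 0.01.

send_rows(rows="0 0 0 0 0 0.005 -1;0 0 0 0 0 0.01 -1;0 0 0 0 0 0.0133 -1;0 0 0 0 0 0.0133 -1")

```text
time: 38.28
eef_pos: [0.5974, -0.2421, 0.0665]
tcp_rot: [0.016, 1.0, 0.0, -0.0]
contact_force: [0.1, 0.1, -1.3]
opening: 0.725
finger_force: 65.8
```

To row units: 2 mm / 600 = 0.0033, 1 mm / 600 = 0.0017.

send_rows(rows="0 0 0 0 0 0.0017 -1;0 0 0 0 0 0.0033 -1;0 0 0 0 0 0.0033 -1")

```text
time: 38.65
eef_pos: [0.5977, -0.2423, 0.0655]
tcp_rot: [0.016, 1.0, -0.0, 0.0]
contact_force: [-1.5, 0.2, 2.7]
opening: 0.725
finger_force: 66.2
```

To row units: 2 mm / 600 = 0.0033, 1 mm / 600 = 0.0017.

send_rows(rows="0 0 0 0 0 0.0017 -1;0 0 0 0 0 0.0033 -1;0 0 0 0 0 0.0033 -1")

```text
time: 39.02
eef_pos: [0.5978, -0.2423, 0.0654]
tcp_rot: [0.016, 1.0, 0.0, -0.0]
contact_force: [-6.4, 3.0, 11.2]
opening: 0.728
finger_force: 67.2
```

The slotted cover is seated at its predicted height. I'll release and go to the plain cover.

To row units: -130 mm / 600 = -0.2167, -120 mm / 600 = -0.2.

send_rows(rows="0 0 0 0 0 -0.0033 1;0 0 0 0 0 -0.0033 1;0 0 0 0 0 -0.0033 1;0 0 0 0 0 -0.0033 1;0 0 0 0 0 -0.05 1;0 0 0 0 0 -0.1333 1;0 0 0 0 0 -0.2 1;0 0 0 0 0 -0.2167 1")

```text
time: 40.02
eef_pos: [0.5992, -0.2431, 0.1967]
tcp_rot: [0.016, 1.0, -0.002, 0.003]
contact_force: [0.0, -0.9, -0.3]
opening: 1.003
finger_force: 0.0
```

To row units: 150 mm / 600 = 0.25, 110 mm / 600 = 0.1833, -10 degrees / 180 = -0.0556.

send_rows(rows="0 0 0 0.1 -0.0333 0 1;0 0 -0.0278 0.1833 -0.0667 0 1;0 0 -0.0556 0.25 -0.0833 0 1;0 0 -0.0556 0.25 -0.0833 0 1;0 0 -0.0556 0.25 -0.0833 0 1")

```text
time: 40.65
eef_pos: [0.446, -0.2871, 0.192]
tcp_rot: [-0.071, 0.998, 0.0, -0.0]
contact_force: [0.3, -0.3, 0.0]
opening: 1.003
finger_force: 0.0
```

```bash
python3 - <<'E'
from h import *
s=ctrl.get_state();print(s['eef_pos'],s['qpos'])
p=pic('wrist'); np.savez('w15.npz',**{k:p[k] for k in ['color','fx','fy','cx','cy','extrinsics']}); look(p,ALL)
t=np.array([.4345,-.2916]);th=np.radians(8.2);r=np.array([[np.cos(th),-np.sin(th)],[np.sin(th),np.cos(th)]])
px=[w2px(p,[*(r@a+t),.014])[0] for a in H4]; print(np.round(px,1).tolist())
for u,v in px:
    u,v=int(u),int(v); print(u-12,v-12); print(cv2.medianBlur(p['color'],3)[v-12:v+12:2,u-12:u+12:2].mean(2).astype(int))
E
```

```text
[ 0.44601094 -0.28712833  0.19197985] [-7.63506834e-01  2.81612877e-02  1.98530068e+00  3.51976383e-04
  1.12912282e+00 -2.47577174e+00]
finned_base 0.85 [ 0.544 -0.252  0.004]
mat 0.81 [ 0.566 -0.013  0.006]
power_board 0.6 [ 0.552 -0.248  0.045]
slotted_cover 0.65 [ 0.576 -0.242  0.054]
plain_cover 0.63 [ 0.431 -0.291  0.013]
[[230.4, 120.3], [270.8, 120.2], [232.2, 201.1], [269.7, 201.0]]
218 108
[[133 132 133 134 136 135 132 133 135 133 132 133]
 [133 133 134 134 137 135 132 133 136 133 132 134]
 [133 133 134 135 137 137 133 134 136 135 132 134]
 [133 133 134 136 136 130 124 131 137 134 133 135]
 [134 133 135 137 112  61  62  62 101 134 134 135]
 [134 134 134 112  60  62  63  63  62 104 135 136]
 [135 134 134  91  61  64  64  65  63  68 135 137]
 [135 135 135  75  59  62  63  64  64  68 135 137]
 [135 135 135 106  58  60  61  61  60  72 137 137]
 [135 134 137 136  80  62  63  62  61 135 137 138]
 [136 134 136 138 136 124  88  99 138 138 137 138]
 [136 135 136 138 139 139 137 137 139 138 136 138]]
258 108
[[134 134 130 131 133 131 131 134 133 139 130 128]
 [135 134 131 132 133 131
[... 1078 characters left out ...]
43 244 247 245 243 245 245]
 [246 239 241 242 242 243 244 245 244 241 244 244]]
257 189
[[246 248 247 245 245 245 247 248 248 248 246 246]
 [246 248 247 245 245 245 247 248 248 248 246 246]
 [246 248 247 245 245 246 248 248 248 248 246 246]
 [247 248 247 246 246 247 251 251 250 248 246 246]
 [247 248 248 249 222  90  91  92 184 250 246 245]
 [246 248 249 216  89  92  90  74  70 177 246 246]
 [246 248 249 151  73  76  75  74  70 120 246 247]
 [245 247 248 159  73  76  75  73  70 138 246 247]
 [245 247 249 219  84  73  74  72 101 216 246 246]
 [245 247 247 247 204 112 112 124 210 246 245 245]
 [245 247 247 245 244 244 247 250 248 247 245 245]
 [245 247 246 242 242 244 247 247 247 246 244 245]]
```

```bash
python3 - <<'E'
from h import *
p=dict(np.load('w15.npz')); pts=[blob(p,u,v,t,12) for u,v,t in [(230,121,105),(270,121,105),(232,201,170),(269,201,170)]]
t,th=fit(p,pts,H4,.014); go(*t,.024,np.degrees(th))
E
```

```text
blob 224 115 14 14 148 label 1
blob 264 115 13 14 142 label 1
blob 226 196 13 13 123 label 1
blob 263 196 13 13 124 label 1
[ 0.4355 -0.2918] 8.09 [[0.0, -0.4], [-0.1, 0.4], [0.1, -0.2], [0.0, 0.2]]
rot [ 0.   -0.    0.09] shift [ 11.5  -3.1 168.7] yaw now -171.81 q [-0.76 -2.48]
```

To row units: 164 mm / 600 = 0.2733, 158 mm / 600 = 0.2633.

send_rows(rows="0 0 0 0.0183 -0.005 0.0833 1;0 0 0 0.0183 -0.005 0.1667 1;0 0 0 0.0183 -0.005 0.2333 1;0 0 0 0.0183 -0.005 0.2633 1;0 0 0 0.0183 -0.005 0.2733 1;0 0 0 0.0183 -0.005 0.2733 1;0 0 0 0.0183 -0.005 0.2733 1")

```text
time: 41.92
eef_pos: [0.4367, -0.2928, 0.0306]
tcp_rot: [-0.071, 0.997, -0.001, 0.001]
contact_force: [0.0, -0.2, 0.9]
opening: 1.0
finger_force: 0.0
```

To row units: 6 mm / 600 = 0.01, 3 mm / 600 = 0.005.

send_rows(rows="0 0 0 0 0.0008 0.005 1;0 0 0 0 0.0008 0.01 1;0 0 0 0 0.0008 0.01 1")

```text
time: 42.3
eef_pos: [0.4354, -0.2912, 0.0226]
tcp_rot: [-0.071, 0.997, 0.0, -0.0]
contact_force: [-1.1, -0.5, 0.0]
opening: 1.002
finger_force: 0.0
```

send_rows(rows="0 0 0 0 0 0 -1;0 0 0 0 0 0 -1;0 0 0 0 0 0 -1;0 0 0 0 0 0 -1;0 0 0 0 0 0 -1;0 0 0 0 0 0 -1")

```text
time: 43.05
eef_pos: [0.436, -0.2918, 0.0235]
tcp_rot: [-0.071, 0.997, -0.0, 0.0]
contact_force: [0.1, -0.5, 5.2]
opening: 0.726
finger_force: 66.0
```

To row units: -230 mm / 600 = -0.3833, -200 mm / 600 = -0.3333.

send_rows(rows="0 0 0 0 0 -0.02 -1;0 0 0 0 0 -0.05 -1;0 0 0 0 0 -0.1 -1;0 0 0 0 0 -0.1667 -1;0 0 0 0 0 -0.25 -1;0 0 0 0 0 -0.3333 -1;0 0 0 0 0 -0.3833 -1;0 0 0 0 0 -0.3833 -1")

```text
time: 44.05
eef_pos: [0.4365, -0.2922, 0.2567]
tcp_rot: [-0.071, 0.997, -0.003, 0.002]
contact_force: [-0.4, 0.8, -2.2]
opening: 0.725
finger_force: 65.8
```

```bash
python3 - <<'E'
from h import *
s=ctrl.get_state();print(s['eef_pos'])
p=pic('wrist'); np.savez('w16.npz',**{k:p[k] for k in ['color','fx','fy','cx','cy','extrinsics']})
print(holes(p))
for u,v in holes(p)[:2]:
  for t in (105,112,118): blob(p,u,v+3,t)
go(.52,0,.255,0); go(.4366,.2825,.255,-7.7)
E
```

```text
[ 0.43646099 -0.2922234   0.25667051]
[(np.float64(213.9), np.float64(183.0)), (np.float64(300.8), np.float64(183.1)), (np.float64(219.6), np.float64(334.1)), (np.float64(294.0), np.float64(334.3))]
blob 189 162 48 48 2261 label 0
blob 189 162 48 48 2221 label 0
blob 189 162 48 48 2158 label 0
blob 283 171 28 28 612 label 1
blob 282 170 30 29 667 label 1
blob 281 170 33 29 729 label 1
rot [-0.11  0.09  8.15] shift [-124.9  276.4   -1.5] yaw now -171.85 q [-0.78 -2.5 ]
rot [-0.1   0.1  15.85] shift [-82.4 567.9  -2.1] yaw now -171.85 q [-0.78 -2.5 ]
```

To row units: 276 mm / 600 = 0.46, -125 mm / 600 = -0.2083, 8 degrees / 180 = 0.0444.

send_rows(rows="0 0 0.0056 -0.015 0.0333 0 -1;0 0 0.0111 -0.04 0.0883 0 -1;0 0 0.0167 -0.07 0.1533 0 -1;0 0 0.0222 -0.1 0.22 0 -1;0 0 0.0278 -0.13 0.2867 0 -1;0 0 0.0333 -0.16 0.3533 0 -1;0 0 0.0389 -0.1867 0.4133 0 -1;0 0 0.0444 -0.2083 0.46 0 -1")

```text
time: 45.1
eef_pos: [0.5188, 0.0014, 0.2497]
tcp_rot: [-0.001, 1.0, 0.001, -0.003]
contact_force: [0.3, -0.3, -1.4]
opening: 0.723
finger_force: 65.8
```

To row units: 282 mm / 600 = 0.47, 275 mm / 600 = 0.4583, 7.7 degrees / 180 = 0.0428.

send_rows(rows="0 0 0.0056 0.02 0.0683 0 -1;0 0 0.0111 0.04 0.1367 0 -1;0 0 0.0167 0.0617 0.2083 0 -1;0 0 0.0222 0.0833 0.28 0 -1;0 0 0.0333 0.1033 0.3517 0 -1;0 0 0.0428 0.1233 0.4167 0 -1;0 0 0.0428 0.135 0.4583 0 -1;0 0 0.0428 0.1383 0.47 0 -1")

```text
time: 46.1
eef_pos: [0.4347, 0.282, 0.2501]
tcp_rot: [0.065, 0.998, -0.001, -0.002]
contact_force: [1.4, -0.8, -1.6]
opening: 0.722
finger_force: 65.8
```

```bash
python3 - <<'E'
from h import *
s=ctrl.get_state();print(s['eef_pos'])
go(.4368,.2825,.09,-7.7)
E
```

```text
[0.43466045 0.28196354 0.25010733]
rot [-0.14 -0.24  0.28] shift [ -2.7   1.2 160.1] yaw now 172.58 q [ 0.38 -1.06]
```

To row units: 161 mm / 600 = 0.2683, 157 mm / 600 = 0.2617, 0.2 degrees / 180 = 0.0011.

send_rows(rows="0 0 0.0011 -0.0033 0.0013 0.0833 -1;0 0 0.0011 -0.0033 0.0013 0.1667 -1;0 0 0.0011 -0.0033 0.0013 0.2333 -1;0 0 0.0011 -0.0033 0.0013 0.2617 -1;0 0 0.0011 -0.0033 0.0013 0.2683 -1;0 0 0.0011 -0.0033 0.0013 0.2683 -1;0 0 0.0011 -0.0033 0.0013 0.2683 -1")

```text
time: 46.98
eef_pos: [0.4398, 0.2824, 0.0937]
tcp_rot: [0.068, 0.998, 0.001, 0.002]
contact_force: [-0.1, 1.3, -0.0]
opening: 0.725
finger_force: 65.9
```

```bash
python3 - <<'E'
from h import *
s=ctrl.get_state();print(s['eef_pos'],s['contact_force'])
p=pic('wrist'); np.savez('w17.npz',**{k:p[k] for k in ['color','fx','fy','cx','cy','extrinsics']})
th=np.radians(-7.7); r=np.array([[np.cos(th),-np.sin(th)],[np.sin(th),np.cos(th)]])
for a in H4[:2]: print(w2px(p,[*(r@a+[.4367,.2825]),.07])[0].round(1))
for u in (190,276): print(u); print(p['color'][166:206,u:u+42].mean(2).astype(int)[::2,::2]//5)
E
```

```text
[0.43980173 0.28236671 0.09369697] [-0.07217978  1.32325108 -0.004711  ]
[213.8 170.2]
[294.2 170. ]
190
[[24 24 25 25 25 25 25 25 24 24 24 24 25 25 25 25 25 24 24 24 25]
 [24 25 25 25 25 25 25 25 25 25 24 24 25 25 25 25 25 24 24 25 25]
 [24 24 25 25 25 25 26 23 21 21 21 20 23 26 25 25 25 24 24 24 25]
 [24 25 25 25 25 23 21 23 24 22 13 17 17 21 22 25 25 24 24 24 25]
 [24 25 25 25 22 21 25 24 24 23 10 11 14 12 15 23 25 24 24 25 25]
 [24 25 25 23 22 24 24 24 24 23 10 11 11 11 10 12 23 25 24 24 25]
 [24 25 24 22 22 24 24 24 24 24 10 11 11 11 11 10 15 22 25 24 25]
 [24 25 23 22 24 24 24 24 24 24  9 11 11 11 11 11 10 23 25 24 25]
 [25 25 22 19 24 24 24 24 24 23  9 11 11 11 11 11 10 19 23 24 25]
 [24 25 23 19 24 24 24 24 24 25  8 11 11 11 11 11 10 15 23 24 25]
 [24 24 23 19 22 24 24 24 24 25 10 10  6  6  7  9 11 15 23 25 25]
 [24 25 23 22 20 24 24 24 24 25 11  9  7  6  6  9 11 17 23 25 25]
 [24 25 24 23 18 24 24 25 24 25 12  8  6  7  7  8 10 23 23 25 25]
 [24 25 25 24 22 19 25 24 24 25 15  7 11 13  7  7 19 24 24 25 25]
 [24 24 25 24 24 20 19 24 24 25 15  7 15 11  6 21 24 23 24 25 25]
 [24 
[... 950 characters left out ...]
13 13 12 20 25 25 25 25 25 20 23 38 49]
 [24 24 23 18 12 12  8  9  9  9 13 20 24 25 25 24 25 20 24 22 50]
 [24 24 24 21 12 12  8  9  9  9 12 20 24 25 25 25 24 20 24 23 50]
 [24 24 24 23 12 12  8  9 10  9 12 19 25 25 25 24 20 23 24 23 50]
 [25 24 24 23 20 11  8  9 17  9 11 22 25 25 26 21 20 24 25 23 50]
 [24 24 24 24 24 21  8  8 11  9 11 22 25 25 20 21 25 25 25 23 50]
 [24 24 24 25 24 24 22 20 12  9 12 20 20 20 23 24 24 25 25 23 50]
 [24 24 24 24 24 24 24 24 22 21 20 21 23 25 25 24 25 26 25 24 35]
 [24 24 24 25 24 25 25 24 24 24 24 25 25 25 25 25 25 25 22 21 33]
 [24 24 24 24 24 25 25 25 24 25 25 25 25 25 25 25 25 23 51 49 48]
 [24 24 25 24 24 25 25 24 24 25 25 25 25 25 24 25 25 22 50 47 47]]
```

```bash
python3 - <<'E'
from h import *
p=dict(np.load('w17.npz'))
for h in (.082,.084): mis(p,[(209.5,184),(296.7,184)],[(213.8,170.2),(294.2,170)],h)
go(.4368,.2825,.0885,-7.7)
E
```

```text
d hole 36.26397937183995 d tip 36.027433773135975
move world [[-2.9, 0.9], [-3.0, 0.7]] tool [[3.0, 0.5], [3.1, 0.3]]
d hole 35.70959531858339 d tip 36.027433773135975
move world [[-2.3, 0.6], [-2.4, 0.9]] tool [[2.4, 0.3], [2.5, 0.6]]
rot [ 0.09  0.17 -0.05] shift [ 2.8 -0.2  5. ] yaw now 172.25 q [ 0.38 -1.06]
```

To row units: 3 mm / 600 = 0.005, 2.2 mm / 600 = 0.0037.

send_rows(rows="0 0 0 0.0037 0.0003 0 -1;0 0 0 0.0037 0.0003 0.0033 -1;0 0 0 0.0037 0.0003 0.005 -1;0 0 0 0.0037 0.0003 0.005 -1;0 0 0 0.0037 0.0003 0.005 -1")

```text
time: 47.65
eef_pos: [0.4363, 0.2824, 0.0887]
tcp_rot: [0.068, 0.998, -0.0, -0.0]
contact_force: [0.1, -0.4, -1.0]
opening: 0.723
finger_force: 65.9
```

```bash
python3 - <<'E'
from h import *
s=ctrl.get_state();print(s['eef_pos'],s['contact_force'])
p=pic('wrist'); np.savez('w18.npz',**{k:p[k] for k in ['color','fx','fy','cx','cy','extrinsics']})
th=np.radians(-7.7); r=np.array([[np.cos(th),-np.sin(th)],[np.sin(th),np.cos(th)]])
for a in H4[:2]: print(w2px(p,[*(r@a+[.4367,.2825]),.07])[0].round(1))
for u in (190,276): print(u); print(p['color'][168:202,u:u+42].mean(2).astype(int)[::2,::2]//4)
E
```

```text
[0.43634669 0.28237397 0.08874867] [ 0.13320971 -0.35536697 -0.99192012]
[213.9 180.5]
[296.3 180.4]
190
[[31 31 32 31 31 32 32 32 31 32 31 31 31 32 31 31 31 31 31 31 31]
 [31 31 32 31 31 32 33 29 26 27 27 26 29 33 32 31 31 31 31 31 31]
 [31 31 32 31 31 29 27 29 31 18 19 20 21 26 28 32 31 31 31 31 32]
 [31 31 32 32 28 27 31 31 29 19 20 21 21 21 24 28 32 31 31 31 31]
 [31 31 32 29 28 32 31 31 28 19 21 22 22 21 20 21 29 31 31 31 31]
 [31 31 31 27 29 31 31 30 30 18 22 24 24 23 20 19 22 28 31 31 32]
 [31 31 29 28 31 31 31 30 31 18 21 24 24 23 19 19 17 29 31 31 32]
 [31 31 28 24 31 31 31 30 30 29 16 24 24 19 19 18 13 24 30 31 32]
 [31 31 29 25 31 31 31 31 30 31 12 13 16 16 14 13 14 20 29 31 31]
 [31 31 29 24 31 31 31 30 30 30 12 14 13 14 14 14 14 20 29 31 31]
 [31 31 29 28 26 31 31 30 30 29 12 14 14 14 14 14 14 21 29 31 31]
 [31 31 30 29 23 32 31 31 30 32 11 13 14 14 14 14 13 30 30 31 31]
 [31 31 31 30 27 24 32 31 30 31 12 13 14 14 14 12 24 30 31 31 31]
 [31 31 32 30 30 26 25 31 31 32 14 13 12 12 12 26 31 30 31 31 31]
 [31 31 32 32 30 30 28 24 25 28 18 11 15 22 26 31 30 31 31 31 32]
 [31 
[... 554 characters left out ...]
24 25 26 25 21 31 30 31 32 25 40 62 60]
 [31 31 31 27 15 15 18 20 21 26 25 20 22 31 32 32 32 26 34 61 60]
 [31 31 30 23 15 15 15 16 17 18 16 15 23 31 32 32 32 26 27 62 60]
 [31 31 30 23 15 15 16 16 16 16 16 16 22 31 32 32 32 25 27 62 61]
 [31 31 30 26 15 16 15 16 16 16 16 16 22 31 32 32 31 26 28 63 31]
 [31 31 30 30 15 16 15 16 16 16 16 15 25 31 32 32 25 30 30 32 30]
 [31 31 31 30 25 14 15 16 16 16 16 16 25 31 32 27 26 31 32 32 31]
 [31 31 31 31 30 26 15 10 11 11 13 15 25 31 26 27 31 31 32 32 30]
 [31 31 31 31 30 31 28 26 15 12 13 20 27 26 30 31 31 32 32 32 31]
 [31 31 31 31 31 31 31 30 28 26 25 27 29 32 31 31 32 32 32 32 31]
 [31 31 31 31 31 32 31 30 31 31 31 32 32 32 32 32 32 32 31 31 30]]
```

```bash
python3 - <<'E'
from h import *
p=dict(np.load('w18.npz'))
for h in (.077,.0785): mis(p,[(209.5,184),(296.5,184)],[(213,180),(296,180)],h)
E
```

```text
d hole 36.23323913187798 d tip 36.276133230441815
move world [[0.3, 0.6], [0.3, 0.6]] tool [[-0.2, 0.6], [-0.2, 0.7]]
d hole 35.81879041833812 d tip 36.276133230441815
move world [[0.7, 0.3], [0.7, 0.8]] tool [[-0.6, 0.4], [-0.6, 0.9]]
```

To row units: 12 mm / 600 = 0.02, 8 mm / 600 = 0.0133.

send_rows(rows="0 0 0 -0.0007 0.001 0 -1;0 0 0 -0.0007 0.001 0.0067 -1;0 0 0 -0.0007 0.001 0.0133 -1;0 0 0 -0.0007 0.001 0.02 -1;0 0 0 -0.0007 0.001 0.02 -1")

```text
time: 48.32
eef_pos: [0.4364, 0.2827, 0.0762]
tcp_rot: [0.068, 0.998, -0.0, -0.001]
contact_force: [-0.5, -0.8, -0.2]
opening: 0.724
finger_force: 65.9
```

To row units: 9 mm / 600 = 0.015, 7 mm / 600 = 0.0117.

send_rows(rows="0 0 0 0 0 0.0067 -1;0 0 0 0 0 0.0117 -1;0 0 0 0 0 0.015 -1;0 0 0 0 0 0.015 -1")

```text
time: 48.82
eef_pos: [0.4367, 0.2829, 0.0676]
tcp_rot: [0.068, 0.998, -0.0, -0.0]
contact_force: [-0.5, -0.7, -0.5]
opening: 0.727
finger_force: 65.9
```

To row units: 2.5 mm / 600 = 0.0042, 1.5 mm / 600 = 0.0025.

send_rows(rows="0 0 0 0 0 0.0025 -1;0 0 0 0 0 0.0042 -1;0 0 0 0 0 0.0042 -1")

```text
time: 49.2
eef_pos: [0.4371, 0.283, 0.0665]
tcp_rot: [0.068, 0.998, -0.0, -0.0]
contact_force: [-3.8, -0.6, 5.4]
opening: 0.724
finger_force: 66.6
```

To row units: 1.5 mm / 600 = 0.0025, 1 mm / 600 = 0.0017.

send_rows(rows="0 0 0 0 0 0.0017 -1;0 0 0 0 0 0.0025 -1;0 0 0 0 0 0.0025 -1")

```text
time: 49.58
eef_pos: [0.4371, 0.2831, 0.0664]
tcp_rot: [0.067, 0.998, -0.0, -0.001]
contact_force: [-6.3, -3.2, 13.5]
opening: 0.721
finger_force: 67.6
```

Seated at the predicted height of 66.5 mm. I'll release, rise and check both stacks in a single picture.

To row units: -160 mm / 600 = -0.2667, -140 mm / 600 = -0.2333.

send_rows(rows="0 0 0 0 0 -0.0033 1;0 0 0 0 0 -0.0033 1;0 0 0 0 0 -0.0033 1;0 0 0 0 0 -0.0033 1;0 0 0 0 0 -0.05 1;0 0 0 0 0 -0.1333 1;0 0 0 0 0 -0.2333 1;0 0 0 0 0 -0.2667 1")

```text
time: 50.58
eef_pos: [0.4386, 0.2837, 0.2286]
tcp_rot: [0.068, 0.998, 0.002, 0.004]
contact_force: [0.5, -0.1, 0.3]
opening: 1.0
finger_force: 0.0
```

```bash
python3 - <<'E'
from h import *
s=ctrl.get_state();print(s['eef_pos'],s['opening'],s['time'],s['contact_force'])
w=pic('wrist');look(w,['plain_cover','logic_board']); p=pic('side'); look(p,ALL); 
f=lambda c:cv2.resize(c[:,:,::-1],(400,400),interpolation=cv2.INTER_CUBIC)
q=pic('scene')
cv2.imwrite('pics/end.png',np.hstack([f(w['color'][70:270,150:350]),f(p['color'][200:290,275:365])]))
E
```

```text
[0.43864918 0.28369553 0.22863916] 1.0001975116926574 50.575 [ 0.48137238 -0.10253134  0.28669874]
plain_cover 0.93 [0.432 0.286 0.056]
logic_board 0.55 [0.387 0.287 0.034]
finned_base 0.63 [ 0.565 -0.27   0.013]
flat_base 0.66 [0.435 0.259 0.005]
mat 0.74 [0.612 0.009 0.001]
power_board 0.73 [ 0.593 -0.266  0.032]
logic_board 0.49 [0.431 0.249 0.031]
slotted_cover 0.56 [ 0.601 -0.253  0.058]
plain_cover 0.88 [0.437 0.274 0.053]
```

View pics/end.png

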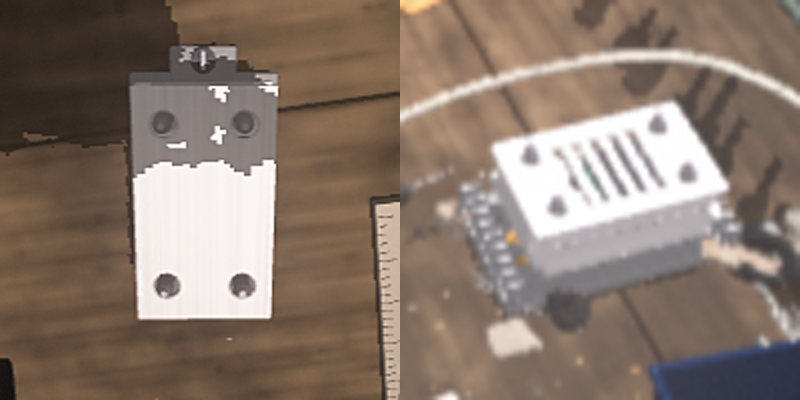

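Left: the plain cover lies level with all four pins through it, at (163,123), (245,123), (165,285) and (242,285). Right: the slotted cover lies level on the finned base with its four pins showing. The gripper is open and clear, so I'm handing in.

```bash
python3 -c "
from plant import ctrl
print(ctrl.sign_off())"
```

```text
the job is handed in; nothing more can be done
None
```

The boards are swapped and both stacks closed: power board and slotted cover on the finned base, logic board and plain cover on the flat base, all seated over their posts and released. I handed it in at about 51 s of the 141 s allowed. One grasp of the power board on the mat closed too high (12 N at the wrist, board not moved) and was redone lower.

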